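# Load the gauge carrier and send it on to the next station

## Task

The empty carrier was left part-way along its rail: first bring it back to the loading station (yellow plate) and let its latch drop fully home in the notch there. With the carrier latched there, hang every gauge that stands on the ledge over its bar by the saddle, one leg on either side of the bar; then lift the latch by its red knob, slide the loaded carrier along the rail to the next station (green plate) and let the latch drop fully home in the notch there, all the gauges still hanging properly. Leave the other parts on the ledge where they lie.

Things in the scene. Friction and masses are not known exactly. Their poses are not given: they have to be found in the camera images.
- gauge1_lug (a point): mid-height of the yellow lug (14x30x40 mm) on a gauge's saddle, perhaps absent. Saddle: upside-down U, open along y; crown 40x50x5, underside 25 below this point; legs 60 long, 30 clear apart in x; feet turned out to 38 in x, 30 in y. Brass gauge, 55 across, on the -x leg: face 45 out, centre 52 below this point; brass block on the +x leg balances it. 0.35 kg. Stands 105 tall; this point 85 up; z up
- gauge2_lug (a point): mid-height of the yellow lug (14x30x40 mm) on a gauge's saddle, perhaps absent. Saddle: upside-down U, open along y; crown 40x50x5, underside 25 below this point; legs 60 long, 30 clear apart in x; feet turned out to 38 in x, 30 in y. Brass gauge, 55 across, on the -x leg: face 45 out, centre 52 below this point; brass block on the +x leg balances it. 0.35 kg. Stands 105 tall; this point 85 up; z up
- gauge3_lug (a point): mid-height of the yellow lug (14x30x40 mm) on a gauge's saddle, perhaps absent. Saddle: upside-down U, open along y; crown 40x50x5, underside 25 below this point; legs 60 long, 30 clear apart in x; feet turned out to 38 in x, 30 in y. Brass gauge, 55 across, on the -x leg: face 45 out, centre 52 below this point; brass block on the +x leg balances it. 0.35 kg. Stands 105 tall; this point 85 up; z up
- gauge4_lug (a point): mid-height of the yellow lug (14x30x40 mm) on a gauge's saddle, perhaps absent. Saddle: upside-down U, open along y; crown 40x50x5, underside 25 below this point; legs 60 long, 30 clear apart in x; feet turned out to 38 in x, 30 in y. Brass gauge, 55 across, on the -x leg: face 45 out, centre 52 below this point; brass block on the +x leg balances it. 0.35 kg. Stands 105 tall; this point 85 up; z up
- bar_mid (a point): middle of the top face of the carrier's flat hanging bar (20 mm wide in x, 12 thick, 250 long in y), 140 mm above the ledge; rides with the carrier. End posts (10 mm thick, 130 mm from the middle) rise 16 mm above it. x points away from the robot, y along bar and rail towards the next station. The lug centre of a hung gauge is 25 mm above this level, its feet 26 mm clear of the carrier's base
- carrier (a joint): position of the blue carrier on its rail, m: 0 at the loading station (yellow plate), 0.160 at the next station (green plate); grows along +y of bar_mid. Travel -0.004 to 0.200, sliding friction 2 N plus slight damping, no end stop at 0.160; only the latch holds it at a station, with up to 4 mm of play either way
- latch (a joint): angle of the gravity latch bar, rad: 0 level, fully down in a notch; grows up to 0.9 as the knob is lifted. Above 0.22 it clears the keeper's top; let down between the notches it rests on the keeper at about 0.21. Falls by its own weight (0.16 kg). Hinged on the carrier, it moves along with it
- latch_knob (a point): centre of the red ball knob (30 mm diameter, on a 10 mm upright stem) at the free end of the latch bar, 102 mm above the ledge when the bar is down. It lies 128 mm to -x of and 42 mm above the hinge pin, which runs along y of bar_mid, and 170 mm to -y of the bar's middle. Bar 10 mm wide and high. Push or pull the knob along the rail to move the carrier
- notch_load (a point): middle of the latch bar's place in the keeper notch of the loading station (above the yellow plate). Notch 18 mm wide along the rail, 15 mm deep; the keeper is a fixed upright steel plate, 8 mm thick, top edge 70 mm above the ledge, 70 mm to -x of the latch's hinge pin. x, y as for bar_mid
- notch_next (a point): middle of the latch bar's place in the like notch of the next station (above the green plate), 160 mm to +y along the rail from the first; the keeper's top runs level between the two
- wheel: bystander: red cast iron gate valve wheel lying flat, 126 mm across, 24 mm high; origin at the middle of its underside
- nipple: bystander: steel pipe nipple lying on its side, 34 mm diameter, 60 mm long; origin under its middle
- well: bystander: copper sensor well standing on its hexagon end, 32 mm diameter foot, 92 mm tall; origin under its middle
- spanner: bystander: steel spanner lying flat, 190 mm long; origin under its middle
- flange: bystander: dark steel flange ring lying flat, 100 mm across, 16 mm high; origin under its middle
- compound_tin: bystander: green tin, 72 mm diameter, 85 mm tall; origin under its middle
- bushing: bystander: brass bushing, 40 mm diameter, 34 mm tall; origin under its middle
Mind the look-alikes: they are no part of the job. What is shaped like the part that bears gauge4_lug but black or orange is not meant. Leave any blue look-alike of the part that bears gauge1_lug alone.

How it is judged:
By the outcome, as a careful person would: the job done as asked, in the order asked, and still so for the second after the job is handed in, with the robot touching nothing.
Of gauge1, gauge2, gauge3, gauge4 only 2 to 3 are there at a start; the rules pass over those that are not, and their reading is None.
At some moment in a run one of gauge1, gauge2, gauge3, gauge4 may be knocked a few centimetres aside while the robot is not near it.
It also fails if it takes over 208 s, if anything falls off the work surface, if the arm or the gripper's body presses on something with over 40 N, if the wrist force passes 120 N, or if a joint passes its speed limit or range.

## Robot

A 6-joint arm with a two-finger parallel gripper is mounted at the origin on the work surface. World frame = base frame: x ahead of the robot, y to its left, z up, the work surface at z = 0. Lengths are in m, angles in rad, forces in N, time in s.
With the tool pointing down it reaches from about 0.3 to 0.85 m from the base axis. Payload 4.2 kg.
Tool frame: the origin (TCP) lies at the very end of the fingers, on their centre line; the grasp point (between the pads) lies 19 mm behind it (ctrl.grip_point_offset is the distance from the TCP to the grasp point, in m); x points along the fingers, y is the direction in which the jaws open and shut, and the axes are right-handed (so a half turn about x gives the same grasp; the last joint's range is limited). The gripper opens to 91 mm and grips with 3 to 60 N. Pads are 32 mm wide; open, the fingers measure 118 mm over their backs; the gripper's body (76 mm by 178 mm) begins 60 mm behind the grasp point.
Start: joints at [-1.173, 0.32, 1.565, -0, 1.257, -0.02], TCP at [0.233, -0.526, 0.214] pointing down, gripper open.
Joint ranges: [-3.11, 3.11], [-0.84, 2.01], [0.21, 2.61], [-1.34, 4.49], [0.05, 2.63], [-2.56, 2.56]. Speed limits (rad/s): [2.57, 2.57, 3.14, 3.14, 3.14, 3.14].

## Interface

Orientations are given as a unit quaternion [w, x, y, z].
In Python, from rig import ctrl gives the robot as it stands.
- The arm moves only by the tool move_arm, never from a script. Its argument "plan" is a list of rows, each a list of 7 numbers: the shift along the tool's x, y, z in cm, then the turn, a rotation vector about the tool's x, y, z in degrees, then the gripper command: -1 is fully open, 1 is shut, values between are in proportion. A call has 1 to 20 rows; each row shifts and turns the pose as measured when the row begins, along the tool's axes as they then stand; what a row does not reach is not made up. A row lasts 1/12 s, in which the tool goes at most 41.7 mm and 7.16 degrees, less where a joint would pass 70% of its speed; a pose out of reach is approached as far as the arm can. A call is refused whole if a number of a shift passes 4.17 or a number of a turn 7.16, either way. A call with a gripper value outside its range is refused whole. The fingers move at their own pace and stop on an object; "force" is the grip in N (left out, the last holds). Time passes only in rows, so rows that do not move let the fingers close. It gives the time, the measured TCP pose, the force and the opening at its end, in the units of the state.
- ctrl.get_state(): the state, without advancing time (a new reading comes with each control period).
- ctrl.get_image(name): name is "side" or "top"; returns the picture (400x640x3 uint8, red, green, blue); there is no depth.
- ctrl.camera_model(name): a dict with "vfov" (degrees; the focal length in pixels is half the picture's height over the tangent of half this angle, whatever the lens; pixels are square), "cx", "cy" (the principal point, pixels), "R" (3x3) and "t" (3): a world point X has camera coordinates R X + t. Camera axes: x right, y down, z forward; pixel columns grow to the right and rows downward; lengths in m; the calibration is good to about 2 mm. A picture is of the moment at which its call begins. camera_model takes no time and is no camera call.
- ctrl.finish_job(): hands the job in, once; it reports no verdict.
The state is a dict: "t": time; "q": joint angles; "qd": joint speeds; "effort": joint torques, N m; "ee_pos": TCP position; "tool_rot": TCP orientation; "ft_force": force on the tool from outside, world axes, zero at the start; "ft_torque": the same for the moment, N m; "gripper_width": finger opening in m.
Only numpy, scipy, OpenCV 4.12 (cv2) and the standard library are available. Lean on these libraries where they do the work, as an engineer would, in place of code of your own. Each camera call takes 0.05 s, during which the arm holds its last target.

## Working session

There is one attempt and no reset: what is moved stays moved. The work goes in short steps, Python scripts to look and compute and a tool call to move; the robot and the scene stay as the last step left them, time stands still between calls to the robot, and variables do not carry over. Pictures are saved under pics/ and viewed, and the job is handed in when it is done.

Besides the shell and the picture viewer there is one more tool, called by a JSON object that holds its "name" and its "arguments". move_arm: Moves the arm, as the interface text tells. Its arguments: {"type":"object","properties":{"plan":{"type":"array"},"force":{"type":"number"}},"required":["plan"]}

```bash
mkdir -p pics; ls
python3 - <<'E'
from rig import ctrl
import cv2,numpy as np
for n in("side","top"):
    im=ctrl.get_image(n); cv2.imwrite(f"pics/{n}0.png",im[:,:,::-1]); m=ctrl.camera_model(n); print(n,m)
s=ctrl.get_state();print(s)
E
```

```text
pics
side {'vfov': 42.216896641781055, 'cx': 330.7585077716338, 'cy': 209.89934555775693, 'R': array([[-0.98525824, -0.16948987, -0.02322443],
       [-0.06847772,  0.51513667, -0.8543682 ],
       [ 0.15677051, -0.84018295, -0.51914893]]), 't': array([0.46703416, 0.13850564, 1.4419347 ])}
top {'vfov': 51.73537887951303, 'cx': 321.3332225028914, 'cy': 202.34634437660463, 'R': array([[ 0.021238  , -0.9996357 ,  0.01665595],
       [-0.98577116, -0.02371619, -0.16641141],
       [ 0.16674581, -0.01288471, -0.98591573]]), 't': array([-6.71385145e-04,  4.91946714e-01,  1.44397140e+00])}
{'t': 0.1, 'q': array([-1.17300080e+00,  3.20223890e-01,  1.56556844e+00,  2.82456512e-05,
        1.25741425e+00, -2.00192892e-02]), 'qd': array([ 6.21979779e-05, -7.38019157e-04, -2.10586893e-03, -3.82921056e-04,
        1.07275679e-03,  1.71554685e-04]), 'effort': array([-3.59355579e-05, -4.13333774e+01, -2.32508916e+01,  7.28027313e-02,
        4.21166746e-02, -5.83503993e-05]), 'ee_pos': array([ 0.23313311, -0.52510911,  0.21320228]), 'tool_rot': array([-0.1460824 , -0.69163553, -0.14720689,  0.69183116]), 'ft_force': array([-0.1025913 ,  0.21120056, -0.44149362]), 'ft_torque': array([-1.99889357e-02,  9.85380704e-05, -2.34418199e-02]), 'gripper_width': 0.09141983133240414}
```

View pics/side0.png

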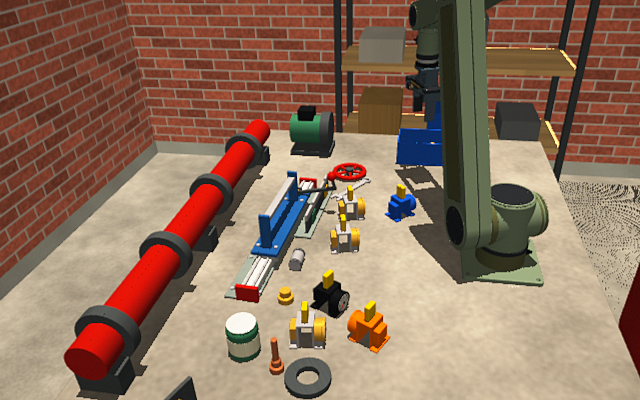

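View pics/top0.png

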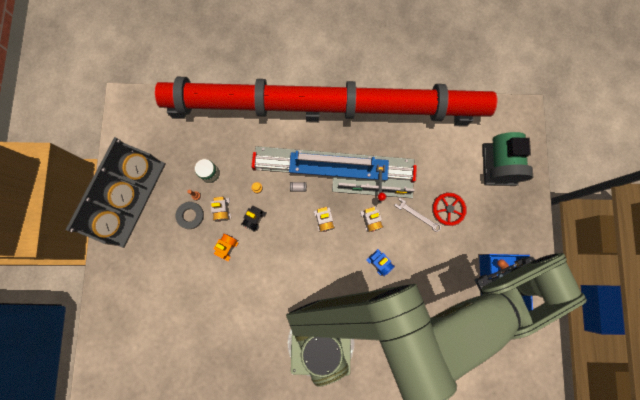

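```bash
cat > h.py <<'E'
from rig import ctrl
import cv2,numpy as np
from scipy.spatial.transform import Rotation as Rn
def cam(n):
    m=ctrl.camera_model(n); f=200/np.tan(np.radians(m['vfov']/2))
    return f,m['cx'],m['cy'],np.array(m['R']),np.array(m['t'])
def ray(n,u,v):
    f,cx,cy,R,t=cam(n); d=R.T@np.array([(u-cx)/f,(v-cy)/f,1]); return -R.T@t,d/np.linalg.norm(d)
def plane(n,u,v,z):
    o,d=ray(n,u,v); return o+d*(z-o[2])/d[2]
def proj(n,X):
    f,cx,cy,R,t=cam(n); c=R@np.array(X)+t; return np.array([cx+f*c[0]/c[2],cy+f*c[1]/c[2]])
def tri(uvt,uvs):
    A=np.zeros((3,3));b=np.zeros(3);L=[]
    for n,p in(("top",uvt),("side",uvs)):
        o,d=ray(n,*p);P=np.eye(3)-np.outer(d,d);A+=P;b+=P@o;L.append((o,P))
    X=np.linalg.solve(A,b);return X,[round(1000*float(np.linalg.norm(P@(X-o))),1) for o,P in L]
def grab(n,name=None):
    im=ctrl.get_image(n)
    if name: cv2.imwrite(f"pics/{name}.png",im[:,:,::-1])
    return im
def crop(im,x0,y0,x1,y1,k,name):
    cv2.imwrite(f"pics/{name}.png",cv2.resize(im[y0:y1,x0:x1,::-1],None,fx=k,fy=k,interpolation=cv2.INTER_CUBIC))
def blobs(im,lo,hi,amin=8):
    hsv=cv2.cvtColor(im,cv2.COLOR_RGB2HSV);m=cv2.inRange(hsv,np.array(lo),np.array(hi))
    n,l,s,c=cv2.connectedComponentsWithStats(m)
    return [(c[i].round(1).tolist(),s[i].tolist()) for i in range(1,n) if s[i][4]>=amin]
E
python3 - <<'E'
from h import *
t=cv2.imread("pics/top0.png")[:,:,::-1];s=cv2.imread("pics/side0.png")[:,:,::-1]
crop(t,180,140,480,280,2.6,"topc");crop(s,220,150,420,390,2.5,"sidec")
for n,im in(("top",t),("side",s)):
    print(n)
    for b in blobs(im,(22,180,100),(32,255,255)): print(b)
E
```

```text
top
([400.3, 191.7], [396, 191, 11, 2, 15])
([215.3, 204.5], [211, 203, 10, 4, 34])
([321.2, 209.4], [318, 208, 8, 4, 14])
([369.3, 209.6], [366, 208, 8, 4, 14])
([250.2, 214.2], [246, 211, 9, 7, 42])
([324.4, 215.2], [321, 213, 8, 5, 29])
([374.1, 215.3], [370, 213, 9, 5, 29])
([219.8, 246.1], [216, 244, 9, 6, 33])
([382.6, 261.0], [379, 258, 8, 7, 31])
side
([400.7, 190.4], [397, 184, 8, 14, 64])
([349.8, 188.1], [348, 186, 5, 5, 19])
([350.1, 194.4], [349, 192, 3, 7, 14])
([360.6, 201.1], [358, 198, 7, 7, 29])
([341.0, 203.3], [339, 201, 5, 5, 18])
([342.7, 220.1], [340, 214, 6, 16, 55])
([354.6, 231.4], [351, 228, 8, 7, 40])
([333.2, 233.4], [331, 231, 5, 6, 24])
([327.5, 279.1], [323, 270, 10, 19, 130])
([284.7, 289.6], [280, 287, 10, 6, 45])
([288.0, 298.0], [284, 294, 9, 7, 16])
([369.2, 310.3], [365, 300, 10, 21, 144])
([304.2, 310.6], [301, 302, 7, 20, 94])
([292.7, 323.2], [290, 319, 6, 10, 45])
([319.1, 323.0], [315, 318, 10, 11, 81])
```

View pics/topc.png

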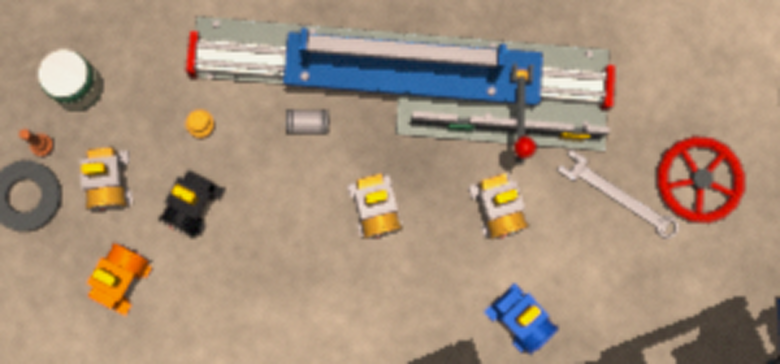

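View pics/sidec.png

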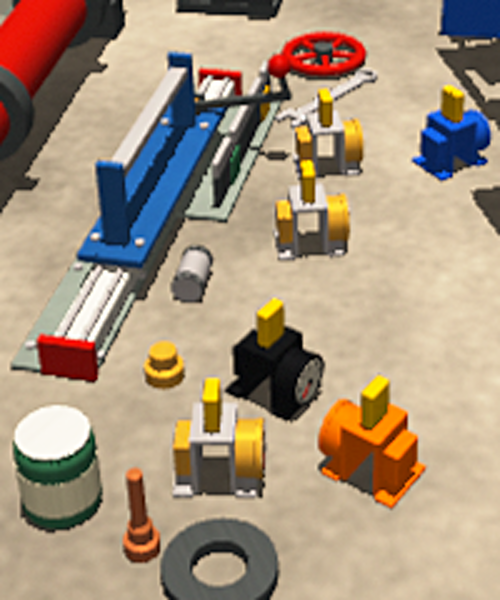

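Run:
```python
from h import *
np.set_printoptions(precision=4,suppress=True)
t=cv2.imread("pics/top0.png")[:,:,::-1];s=cv2.imread("pics/side0.png")[:,:,::-1]
for n in("top","side"): f,cx,cy,R,tt=cam(n);print(n,"f",f,"pos",-R.T@tt)
for nm,a,b in(("A",(215.3,204.5),(304.2,310.6)),("B",(324.4,215.2),(342.7,220.1)),("C",(374.1,215.3),(350,192))):
    print(nm,plane("top",*a,.105),plane("side",*b,.085),tri(a,b))
for n,im in(("top",t),("side",s)):
    print(n,[b for b in blobs(im,(0,190,90),(5,255,255))+blobs(im,(175,190,90),(179,255,255)) if b[1][4]<1500])
    print(n,"green/yellow")
st=ctrl.get_state();q=st['tool_rot'];print(Rn.from_quat(q,scalar_first=True).as_matrix())
crop(t,330,145,430,215,8,"topk");crop(s,270,160,370,260,6,"sidek")
```

```text
top f 412.47556099394984 pos [0.2442 0.0296 1.5055]
side f 518.0846498955649 pos [0.2436 1.2193 0.8778]
A [0.4648 0.3744 0.105 ] [0.4684 0.3717 0.085 ] (array([0.4669, 0.3778, 0.0908]), [0.2, 0.2])
B [ 0.4366 -0.0002  0.105 ] [ 0.4397 -0.013   0.085 ] (array([ 0.438 , -0.0004,  0.0931]), [0.3, 0.3])
C [ 0.4403 -0.1708  0.105 ] [ 0.4416 -0.1776  0.085 ] (array([ 0.4419, -0.1733,  0.0875]), [0.9, 0.9])
top [([164.1, 94.1], [155, 83, 19, 24, 402]), ([471.3, 102.4], [447, 91, 50, 24, 1104]), ([253.3, 159.8], [252, 152, 4, 16, 40]), ([414.0, 173.4], [412, 165, 4, 17, 45]), ([381.3, 196.3], [378, 193, 8, 8, 47]), ([449.1, 208.5], [433, 193, 33, 32, 416])]
top green/yellow
side [([257.9, 129.1], [243, 119, 27, 24, 364]), ([233.9, 161.1], [211, 141, 43, 45, 982]), ([346.8, 172.0], [328, 163, 38, 18, 358]), ([308.9, 180.5], [300, 178, 16, 10, 47]), ([246.5, 292.5], [235, 284, 24, 18, 319])]
side green/yellow
[[-0.0006  0.4058 -0.914 ]
 [ 0.0015 -0.914  -0.4058]
 [-1.     -0.0016 -0.0001]]
```

View pics/topk.png

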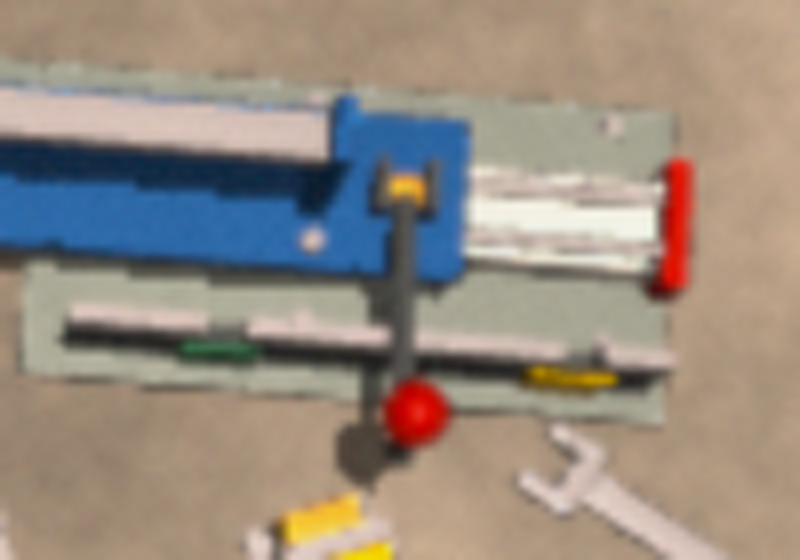

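View pics/sidek.png

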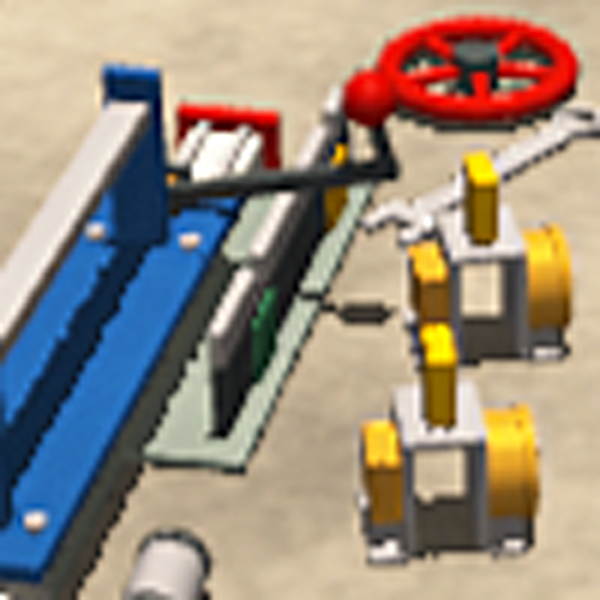

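Run:
```python
from h import *
np.set_printoptions(precision=4,suppress=True)
print("knob",tri((381.5,196.3),(331.7,176.2)))
nx=plane("top",358.1,185.9,.066);ld=plane("top",403.8,189.4,.066)
d=nx-ld;L=np.linalg.norm(d);print("notches",nx,ld,L,np.degrees(np.arctan2(-d[0],d[1])))
# bar top edges at zoomed in first topc crop (k2.6, off 180,140): corners
t=cv2.imread("pics/top0.png")[:,:,::-1];s=cv2.imread("pics/side0.png")[:,:,::-1]
crop(t,280,140,410,200,6,"topb")
crop(s,240,160,320,270,5,"sideb")
```

```text
knob (array([ 0.502 , -0.1927,  0.1289]), [0.8, 0.8])
notches [ 0.5503 -0.1192  0.066 ] [ 0.5416 -0.2826  0.066 ] 0.16371907554538676 -3.0525751290663177
```

View pics/topb.png

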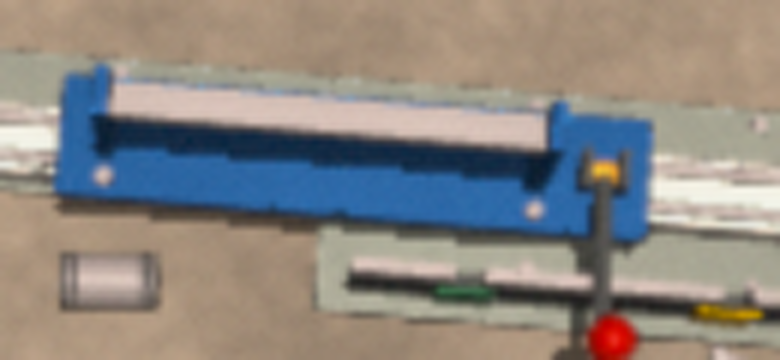

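View pics/sideb.png

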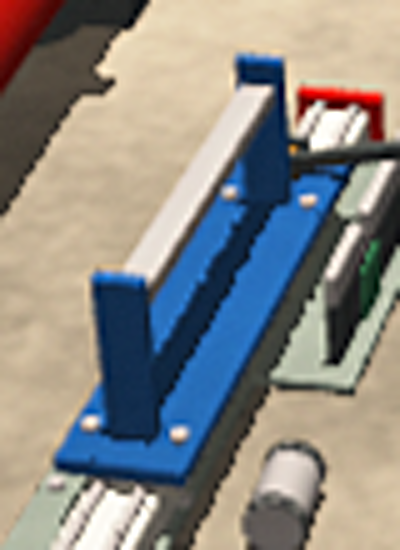

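```bash
cat >> h.py <<'E'
np.set_printoptions(precision=4,suppress=True)
def state():
    s=ctrl.get_state();R=Rn.from_quat(s['tool_rot'],scalar_first=True).as_matrix();return s,R
def go(X,jaw_deg=None,R=None):
    """tool-frame cm to reach world X; turn about tool x (deg) so jaw (mod 180) points to jaw_deg world"""
    s,R=state();d=R.T@(np.array(X)-s['ee_pos'])*100
    jy=np.degrees(np.arctan2(R[1,1],R[0,1]))
    print("t%.2f ee"%s['t'],s['ee_pos'],"jaw%.2f"%jy,"tilt",R[:,0].round(3),"F",s['ft_force'].round(1),"w%.4f"%s['gripper_width'])
    print("shift cm",d.round(2),"n",np.linalg.norm(d)/4.17)
    if jaw_deg is not None: print("turn about tool x",-((jaw_deg-jy+90)%180-90))
    return d
E
echo
```

{"name": "move_arm", "arguments": {"plan": [[0,0,0,6.75,0,0,-1],[0,0,0,6.75,0,0,-1],[0,0,0,6.75,0,0,-1],[0,0,0,6.75,0,0,-1],[0,0,0,0,0,0,-1]]}}

```text
t: 0.52
ee_pos: [0.2325, -0.5236, 0.2105]
tool_rot: [0.029, -0.705, 0.024, 0.708]
ft_force: [-0.3, 0.2, -0.7]
gripper_width: 0.0917
```

```bash
python3 -c "
from h import *
go([.502,-.1927,.213],-93.05)"
```

```text
t0.52 ee [ 0.2325 -0.5236  0.2105] jaw-94.31 tilt [-0.003  0.007 -1.   ] F [-0.3  0.2 -0.7] w0.0917
shift cm [ -0.1  -35.03 -24.39] n 10.235205908812892
turn about tool x -1.26101190240729
```

{"name": "move_arm", "arguments": {"plan": [[-0.02,-2.9,-2.0,-0.3,0,0,-1],[-0.02,-2.9,-2.0,-0.3,0,0,-1],[-0.02,-2.9,-2.0,-0.3,0,0,-1],[-0.02,-2.9,-2.0,-0.3,0,0,-1],[-0.02,-2.9,-2.0,0,0,0,-1],[-0.02,-2.9,-2.0,0,0,0,-1],[-0.02,-2.9,-2.0,0,0,0,-1],[-0.02,-2.9,-2.0,0,0,0,-1],[-0.02,-2.9,-2.0,0,0,0,-1],[-0.02,-2.9,-2.0,0,0,0,-1],[-0.02,-2.9,-2.0,0,0,0,-1],[-0.02,-2.9,-2.0,0,0,0,-1],[0,0,0,0,0,0,-1]]}}

```text
t: 1.6
ee_pos: [0.4952, -0.1719, 0.2098]
tool_rot: [0.01, -0.705, 0.002, 0.709]
ft_force: [-0.4, 0.7, 0.3]
gripper_width: 0.091
```

```bash
python3 -c "
from h import *
go([.502,-.1927,.213],-93.05)"
```

```text
t1.60 ee [ 0.4952 -0.1719  0.2098] jaw-91.00 tilt [-0.006  0.01  -1.   ] F [-0.4  0.7  0.3] w0.0910
shift cm [-0.35  2.06 -0.71] n 0.5298031577358779
turn about tool x 2.054462591156039
```

{"name": "move_arm", "arguments": {"plan": [[0,1.0,-0.2,1.0,0,0,-1],[0,1.06,0,1.0,0,0,-1],[3,0,0,0,0,0,-1],[3,0,0,0,0,0,-1],[3,0,0,0,0,0,-1],[2.8,0,0,0,0,0,-1],[0,0,0,0,0,0,0.1],[0,0,0,0,0,0,0.2],[0,0,0,0,0,0,0.2],[0,0,0,0,0,0,0.2]], "force": 10}}

```text
t: 2.43
ee_pos: [0.4943, -0.2085, 0.0909]
tool_rot: [0.021, -0.706, 0.02, 0.707]
ft_force: [0.3, 0.4, 0.1]
gripper_width: 0.0671
```

```bash
python3 -c "
from h import *
go([.490,-.2800,.090],-93.05)
t=grab('top');s=grab('side');crop(t,330,145,430,215,7,'t1');crop(s,270,130,400,230,6,'s1')"
```

```text
t2.43 ee [ 0.4943 -0.2085  0.0909] jaw-93.31 tilt [-0.002  0.002 -1.   ] F [0.3 0.4 0.1] w0.0671
shift cm [0.07 7.17 0.01] n 1.7185220157516152
turn about tool x -0.25958471449342824
```

View pics/s1.png

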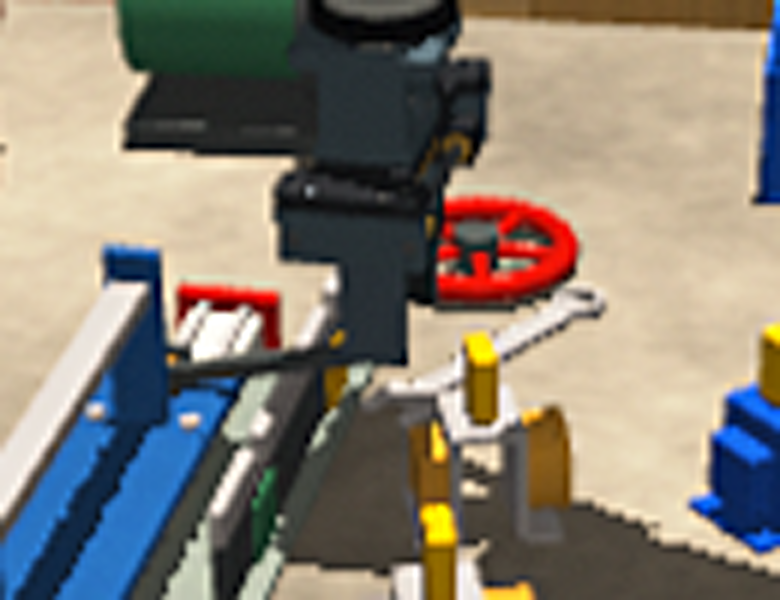

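View pics/t1.png

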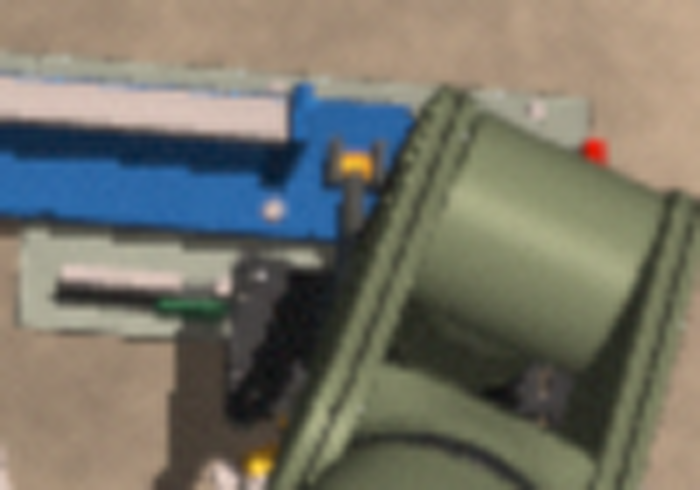

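{"name": "move_arm", "arguments": {"plan": [[0,-0.6,0,0,0,0,0.2],[0,-0.6,0,0,0,0,0.2],[0,0,0,0,0,0,0.2],[0,0,0,0,0,0,0.2],[0,0,0,0,0,0,0.2]]}}

```text
t: 2.95
ee_pos: [0.4976, -0.1949, 0.0951]
tool_rot: [-0.019, 0.709, -0.02, -0.705]
ft_force: [-0.1, -0.5, -0.4]
gripper_width: 0.0369
```

{"name": "move_arm", "arguments": {"plan": [[0,0.5,0,0,0,0,0.2],[0,0.5,0,0,0,0,0.2],[0,0.5,0,0,0,0,0.2],[0,0.5,0,0,0,0,0.2],[0,0.5,0,0,0,0,0.2],[0,0.5,0,0,0,0,0.2],[0,0.5,0,0,0,0,0.2],[0,0.5,0,0,0,0,0.2],[0,0.5,0,0,0,0,0.2],[0,0.5,0,0,0,0,0.2]]}}

```text
t: 3.78
ee_pos: [0.4945, -0.243, 0.0947]
tool_rot: [-0.026, 0.708, -0.016, -0.705]
ft_force: [1.4, 5.4, 2.4]
gripper_width: 0.0366
```

```bash
python3 -c "
from h import *
go([.490,-.2800,.090],-93.05)
t=grab('top');s=grab('side');crop(t,330,145,430,215,7,'t2');crop(s,270,130,400,230,6,'s2')"
```

```text
t3.78 ee [ 0.4945 -0.243   0.0947] jaw-93.40 tilt [ 0.005  0.013 -1.   ] F [1.4 5.4 2.4] w0.0366
shift cm [0.42 3.72 0.23] n 0.9001776067225317
turn about tool x -0.3533708798195505
```

View pics/t2.png

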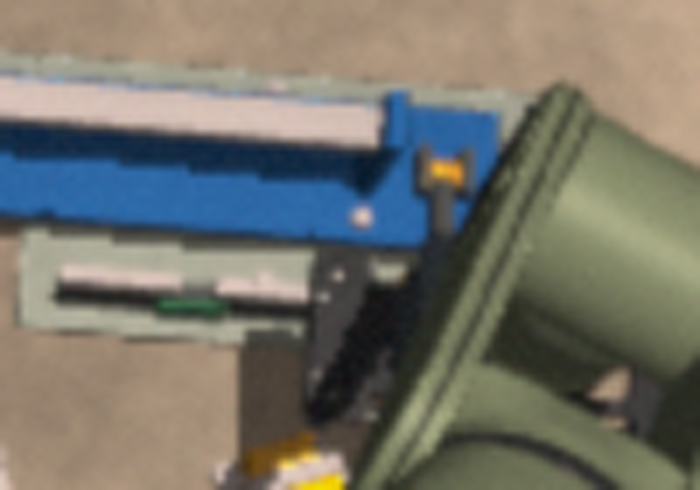

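{"name": "move_arm", "arguments": {"plan": [[0.1,0.5,0,0,0,0,0.2],[0.1,0.5,0,0,0,0,0.2],[0.1,0.5,0,0,0,0,0.2],[0.1,0.4,0,0,0,0,0.2],[0,0.2,0,0,0,0,0.2],[0,0.2,0,0,0,0,0.2],[0,0.2,0,0,0,0,0.2],[0,0.2,0,0,0,0,0.2],[0,0.2,0,0,0,0,0.2]]}}

```text
t: 4.63
ee_pos: [0.4929, -0.2645, 0.0932]
tool_rot: [-0.035, 0.709, -0.012, -0.705]
ft_force: [1.6, 5.1, 2.5]
gripper_width: 0.0365
```

```bash
python3 -c "
from h import *
go([.490,-.2800,.090],-93.05)
t=grab('top');s=grab('side');crop(t,330,145,430,215,7,'t3');crop(s,270,130,400,230,6,'s3')"
```

```text
t4.63 ee [ 0.4929 -0.2645  0.0932] jaw-93.79 tilt [ 0.007  0.033 -0.999] F [1.6 5.1 2.5] w0.0365
shift cm [0.27 1.58 0.19] n 0.3861741325413221
turn about tool x -0.7422443131998477
```

View pics/s3.png

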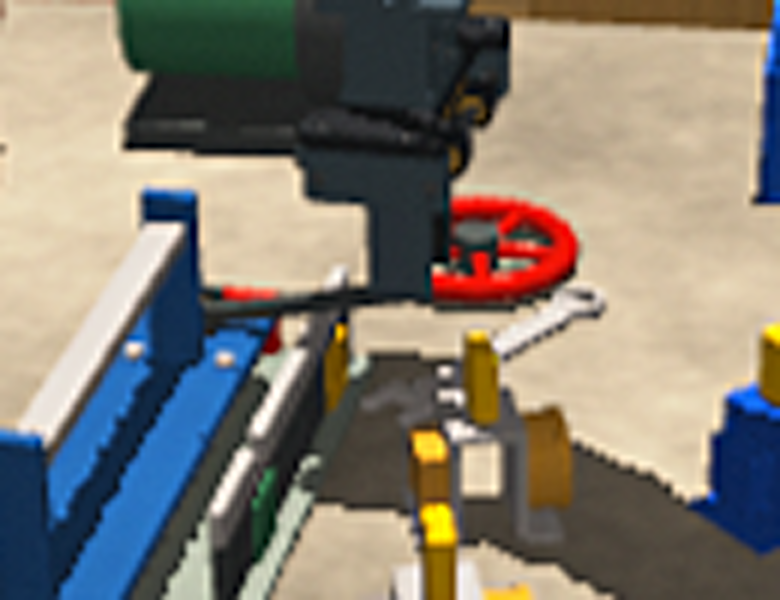

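```bash
cat >> h.py <<'E'
_go=go
def go(X,jaw_deg=None):
    d=_go(X,jaw_deg);s,R=state();w=np.cross(R[:,0],[0,0,-1]);print("level turn (tool deg)",np.degrees(R.T@w).round(2));return d
E
echo
```

{"name": "move_arm", "arguments": {"plan": [[0.1,0.3,0,-0.2,0,0.5,0.2],[0.1,0.3,0,-0.2,0,0.5,0.2],[0.1,0.3,0,0,0,0.5,0.2],[0,0.3,0,0,0,0.4,0.2],[0,0.3,0,0,0,0.2,0.2]]}}

```text
t: 5.15
ee_pos: [0.492, -0.2738, 0.0922]
tool_rot: [-0.024, 0.708, -0.02, -0.705]
ft_force: [1.1, 4.9, -0.2]
gripper_width: 0.0365
```

```bash
python3 -c "
from h import *
go([.490,-.2800,.090],-93.05)
s=grab('side');crop(s,270,130,400,230,6,'s4')"
```

```text
t5.15 ee [ 0.492  -0.2738  0.0922] jaw-93.57 tilt [ 0.004  0.007 -1.   ] F [ 1.1  4.9 -0.2] w0.0365
shift cm [0.21 0.63 0.16] n 0.16353888911853195
turn about tool x -0.5160404487607764
level turn (tool deg) [ 0.   -0.23  0.4 ]
```

View pics/s4.png

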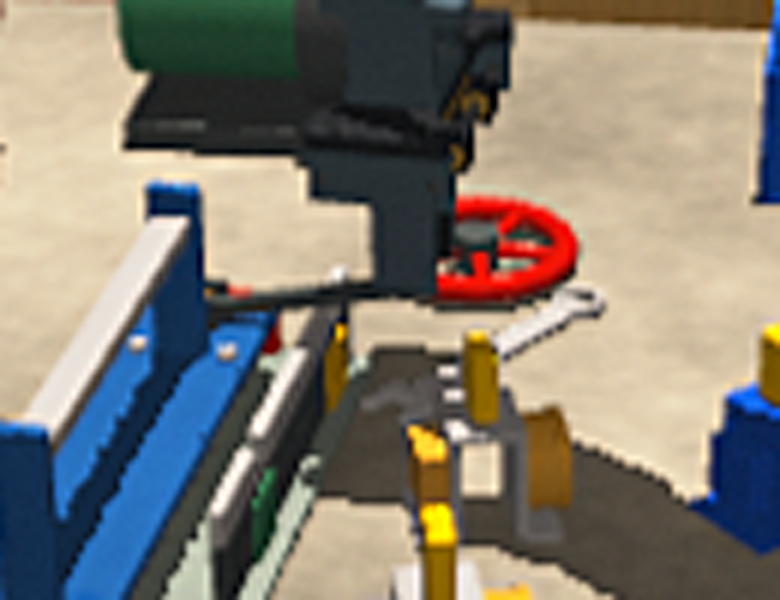

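Still on the keeper; a few mm more, slowly.

{"name": "move_arm", "arguments": {"plan": [[0.1,0.25,0,0,0,0.1,0.2],[0.05,0.25,0,0,0,0.1,0.2],[0.05,0.25,0,0,0,0.1,0.2],[0,0.25,0,0,0,0.1,0.2],[0,0.25,0,0,0,0.1,0.2]]}}

```text
t: 5.62
ee_pos: [0.4883, -0.2846, 0.0873]
tool_rot: [0.024, -0.706, 0.021, 0.708]
ft_force: [3.9, 14.9, -1.0]
gripper_width: 0.0368
```

```bash
python3 -c "
from h import *
go([.490,-.2800,.090],-93.05)
s=grab('side');crop(s,270,130,400,230,6,'s5')"
```

```text
t5.62 ee [ 0.4883 -0.2846  0.0873] jaw-93.66 tilt [-0.003  0.005 -1.   ] F [ 3.9 14.9 -1. ] w0.0368
shift cm [-0.27 -0.48 -0.14] n 0.13505407993147095
turn about tool x -0.6127650067029435
level turn (tool deg) [0.   0.19 0.27]
```

View pics/s5.png

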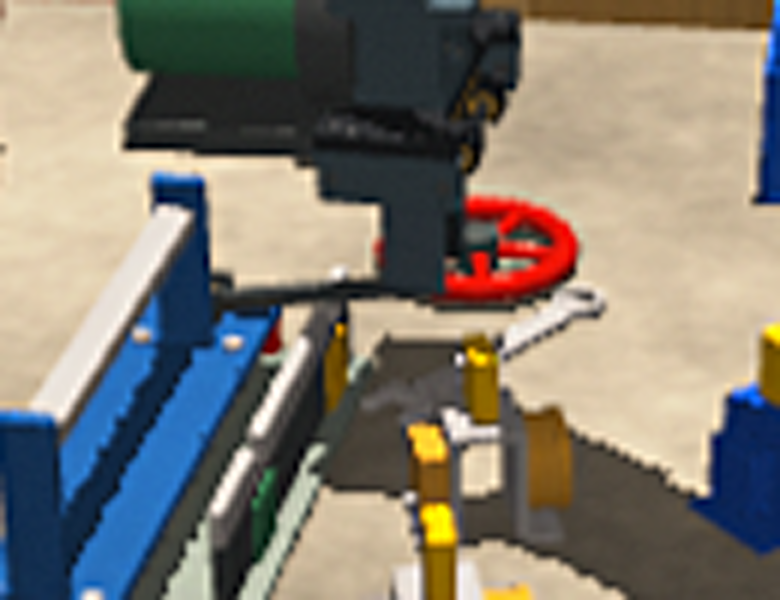

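{"name": "move_arm", "arguments": {"plan": [[0,-0.25,0,0,0,0.1,0.2],[0,-0.2,0,0,0,0.1,0.2],[0,0,0,0,0,0,0.2]]}}

```text
t: 5.92
ee_pos: [0.4888, -0.2816, 0.0866]
tool_rot: [0.022, -0.706, 0.023, 0.708]
ft_force: [0.4, 0.6, -0.1]
gripper_width: 0.0366
```

```bash
python3 -c "
from h import *
go([.490,-.2800,.090],-93.05)
s=grab('side');crop(s,270,130,400,230,6,'s6')"
```

```text
t5.92 ee [ 0.4888 -0.2816  0.0866] jaw-93.65 tilt [-0.003 -0.001 -1.   ] F [ 0.4  0.6 -0.1] w0.0366
shift cm [-0.34 -0.17 -0.11] n 0.0944123468687635
turn about tool x -0.6030414776706436
level turn (tool deg) [ 0.    0.18 -0.07]
```

View pics/s6.png

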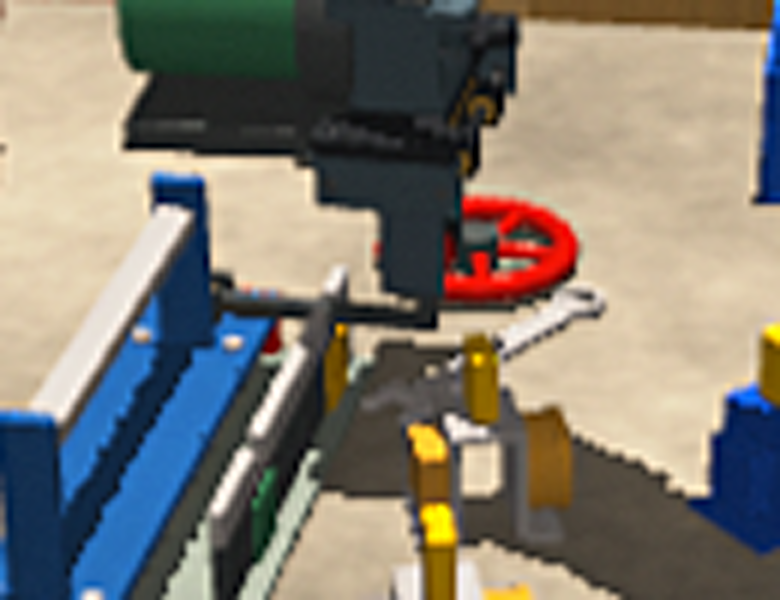

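{"name": "move_arm", "arguments": {"plan": [[0,0,0,0,0,0,-0.4],[0,0,0,0,0,0,-0.4],[-4,0,0,0.5,0,0,-0.4],[-4,0,0,0,0,0,-1],[-4,0,0,0,0,0,-1],[-3,1,3,0,0,0,-1],[0,1,4,0,0,0,-1],[0,1,4,0,0,0,-1],[0,1,4,0,0,0,-1]]}}

```text
t: 6.72
ee_pos: [0.3419, -0.3155, 0.2428]
tool_rot: [-0.019, 0.708, -0.027, -0.706]
ft_force: [-0.0, -0.6, -0.2]
gripper_width: 0.0908
```

Run:
```python
from h import *
go([.490,-.2800,.090],-93.05)
t=grab('top','T7');s=grab('side','S7');crop(t,280,140,430,230,5,'t7');crop(s,220,150,420,270,4,'s7')
```

```text
t6.72 ee [ 0.3419 -0.3155  0.2428] jaw-93.74 tilt [ 0.002 -0.011 -1.   ] F [-0.  -0.6 -0.2] w0.0908
shift cm [ 15.28  -4.67 -14.51] n 5.174978792878107
turn about tool x -0.6882255079265747
level turn (tool deg) [ 0.   -0.16 -0.63]
```

View pics/t7.png

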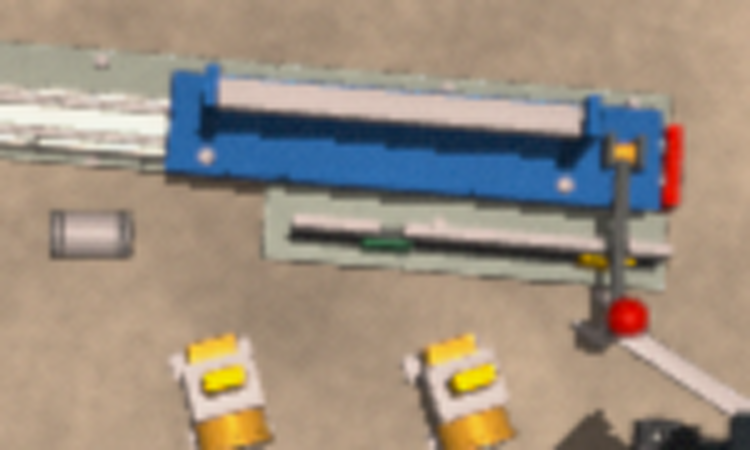

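View pics/s7.png

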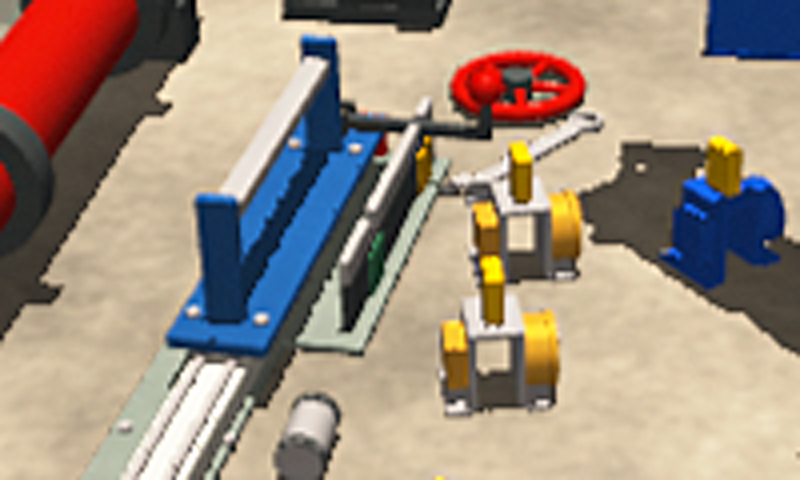

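Run:
```python
from h import *
t=cv2.imread("pics/T7.png")[:,:,::-1];s=cv2.imread("pics/S7.png")[:,:,::-1]
print("knob",tri((405.6,203.4),(341.5,170.8)))
# top: column profiles: lightness/saturation along the bar
hsv=cv2.cvtColor(t,cv2.COLOR_RGB2HSV)
g=t.astype(float)
top=[];bot=[]
for u in range(330,392,6):
    col=g[148:175,u,:]; # blue-ness: b-r
    br=col[:,2]-col[:,0]
    print(u,[int(x) for x in br[:20]],[int(x) for x in col[:20,0]])
```

```text
knob (array([ 0.4842, -0.2799,  0.1046]), [0.2, 0.2])
330 [-45, -43, -43, -40, -28, -19, -13, 4, -27, -31, -31, -32, -29, -24, 2, 42, 51, 53, 73, 115] [165, 160, 160, 161, 168, 166, 158, 145, 208, 215, 218, 216, 208, 164, 75, 25, 15, 18, 27, 44]
336 [-44, -42, -42, -43, -33, -23, -19, -8, 11, -27, -30, -31, -31, -30, -13, 29, 49, 48, 54, 75] [162, 156, 157, 156, 148, 171, 167, 162, 163, 210, 216, 218, 218, 202, 113, 36, 19, 18, 13, 27]
342 [-44, -44, -44, -45, -40, -28, -20, -9, 14, -27, -31, -32, -32, -30, -22, 8, 45, 50, 51, 74] [160, 165, 166, 162, 161, 157, 167, 154, 135, 209, 218, 219, 219, 212, 166, 69, 23, 20, 22, 26]
348 [-44, -46, -47, -47, -45, -34, -23, -20, -4, 14, -25, -33, -30, -32, -30, -12, 33, 50, 51, 54] [166, 167, 170, 172, 168, 163, 176, 165, 145, 159, 210, 217, 218, 216, 201, 114, 38, 17, 20, 20]
354 [-47, -48, -50, -47, -45, -42, -26, -21, -8, 13, -29, -31, -31, -31, -29, -23, 8, 47, 53, 54] [177, 176, 179, 177, 176, 172, 165, 166, 155, 139, 207, 212, 217, 216, 208, 165, 67, 21, 15, 19]
360 [-48, -47, -47, -48, -47, -43, -32, -22, -20, -2, 17, -26, -31, -29, -29
[... 415 characters left out ...]
] [166, 166, 165, 165, 162, 166, 161, 152, 173, 162, 147, 175, 209, 216, 216, 216, 194, 93, 28, 16]
378 [-44, -43, -44, -45, -45, -47, -45, -41, -25, -22, -12, 10, -27, -29, -30, -31, -30, -20, 12, 49] [162, 160, 166, 168, 170, 170, 168, 168, 161, 167, 158, 143, 206, 214, 218, 217, 203, 142, 62, 17]
384 [-45, -46, -48, -49, -49, -50, -48, -44, -33, -19, -14, 0, 3, -26, -30, -32, -32, -29, -5, 42] [166, 169, 176, 178, 180, 177, 174, 167, 155, 165, 157, 144, 175, 209, 214, 218, 217, 193, 86, 26]
390 [-46, -48, -50, -49, -49, -46, -47, -46, -40, -26, -19, -9, 10, -26, -29, -31, -33, -30, -18, 12] [175, 177, 179, 180, 182, 178, 177, 174, 171, 166, 166, 158, 145, 203, 207, 215, 216, 199, 135, 57]
```

Run:
```python
from h import *
a=plane("top",330,155.6,.14);b=plane("top",390,160.6,.14);c=plane("top",330,162.3,.128);d=plane("top",390,167,.128)
for p in(a,b,c,d):print(p)
e=b-a;th=np.arctan2(e[0],-e[1]);print("yaw from edges",np.degrees(th),np.degrees(np.arctan2((d-c)[0],-(d-c)[1])))
yaw=np.radians(-3.05);ex=np.array([np.cos(yaw),np.sin(yaw)]);ey=np.array([-np.sin(yaw),np.cos(yaw)])
for p in(a,b,c,d):print("rail coords",p[:2]@ex,p[:2]@ey)
k=np.array([.4842,-.2799]);print("knob",k@ex,k@ey,"mid y",k@ey+.170)
for u,v in((323.4,158),(397.4,164)):p=plane("top",u,v,.14);print("end",p[:2]@ex,p[:2]@ey)
for n,X in(("side",0),):
  pass
s=cv2.imread("pics/S7.png")[:,:,::-1]
# side rows along the bar
for v in range(168,200,5): print(v,[int(x) for x in s[v,268:306,0]])
```

```text
[ 0.6382 -0.0145  0.14  ]
[ 0.6258 -0.2204  0.14  ]
[ 0.6178 -0.0153  0.128 ]
[ 0.6064 -0.2224  0.128 ]
yaw from edges -3.4338010093372238 -3.142979393269
rail coords 0.6380233847371786 0.01950381812073109
rail coords 0.636641616683475 -0.1867705054804738
rail coords 0.6176963162471493 0.017608843020157548
rail coords 0.6173596544799442 -0.1898487534804724
knob 0.4984068749827358 -0.25374049138823623 mid y -0.08374049138823622
end 0.6277693744683923 0.04141573576777119
end 0.6266493089390571 -0.21265243121125124
168 [233, 234, 233, 232, 231, 229, 227, 227, 226, 226, 227, 227, 228, 227, 228, 230, 230, 228, 230, 229, 229, 229, 229, 228, 229, 231, 233, 233, 233, 235, 240, 241, 140, 73, 40, 5, 57, 218]
173 [228, 227, 227, 226, 225, 225, 227, 228, 226, 226, 227, 227, 228, 228, 228, 228, 228, 227, 225, 224, 220, 216, 227, 232, 233, 235, 236, 241, 244, 143, 66, 36, 13, 15, 17, 11, 0, 228]
178 [223, 226, 225, 226, 227, 227, 227, 227, 228, 228, 228, 227, 227, 228, 228, 229, 229, 227, 228, 230, 232, 233, 235, 237, 244, 227, 134, 72, 36, 16, 16, 17, 20, 17, 19, 18, 9, 89]
183 [221, 222, 224, 224, 225, 223, 220, 219, 216, 219, 220, 223, 221, 219, 218, 217, 230, 234, 233, 233, 235, 244, 226, 113, 54, 39, 31, 37, 28, 18, 21, 18, 19, 22, 18, 17, 17, 20]
188 [207, 213, 213, 214, 214, 216, 214, 211, 211, 210, 209, 208, 214, 231, 234, 233, 234, 237, 248, 199, 98, 65, 48, 38, 36, 35, 37, 36, 17, 15, 14, 14, 15, 13, 32, 37, 33, 35]
193 [210, 210, 210, 207, 207, 203, 202, 202, 198, 221, 235, 236, 234, 234, 238, 249, 202, 94, 64, 48, 39, 41, 40, 42, 44, 32, 18, 15, 16, 15, 16, 12, 39, 43, 44, 40, 42, 43]
198 [217, 160, 135, 138, 138, 148, 161, 182, 202, 200, 221, 245, 254, 201, 93, 69, 50, 41, 41, 41, 42, 42, 46, 24, 15, 17, 17, 13, 15, 39, 45, 44, 40, 41, 41, 45, 41, 44]
```

Run:
```python
from h import *
for v,u0,u1 in((173,289.5,296.7),(178,287,293.6),(183,283.5,290.3),(188,280.5,287.2)):
    p=plane("side",u0,v,.14);q=plane("side",u1,v,.14);print(p,q)
for y in(-.02,-.1,-.2):
    print(y,"top-view centre x", .6275+ (y+.1)*np.tan(np.radians(3.2)) )
```

```text
[ 0.6317 -0.1762  0.14  ] [ 0.6093 -0.179   0.14  ]
[ 0.6314 -0.1426  0.14  ] [ 0.6112 -0.1451  0.14  ]
[ 0.6341 -0.1097  0.14  ] [ 0.6137 -0.1123  0.14  ]
[ 0.6353 -0.0781  0.14  ] [ 0.6155 -0.0807  0.14  ]
-0.02 top-view centre x 0.6319726943847408
-0.1 top-view centre x 0.6275
-0.2 top-view centre x 0.6219091320190739
```

```bash
cat >> h.py <<'E'
def lugs(t,s):
    hsv=cv2.cvtColor(t,cv2.COLOR_RGB2HSV)
    m=cv2.inRange(hsv,np.array((25,200,150)),np.array((34,255,255)))
    n,l,st,c=cv2.connectedComponentsWithStats(m)
    for i in range(1,n):
        if st[i][4]<12: continue
        vs,us=np.where(l==i)
        W=np.array([plane("top",u,v,.105)[:2] for u,v in zip(us,vs)])
        ev,V=np.linalg.eigh(np.cov(W.T));d=V[:,1]*np.sign(V[1,1])
        print("lug px",c[i].round(1),"n",st[i][4],"XY",W.mean(0),"yaw %.1f"%np.degrees(np.arctan2(-d[0],d[1])),"sd",np.sqrt(ev)*1000)
    print("side",[(b[0],b[1][4]) for b in blobs(s,(25,200,100),(34,255,255),12)])
E
python3 - <<'E'
from h import *
t=cv2.imread("pics/T7.png")[:,:,::-1];s=cv2.imread("pics/S7.png")[:,:,::-1]
lugs(t,s)
crop(t,310,190,390,240,9,'tg');crop(s,320,170,380,260,6,'sg')
E
```

```text
lug px [215. 204.] n 21 XY [0.4665 0.3755] yaw 0.9 sd [2.905  6.9943]
lug px [249.8 214.2] n 20 XY [0.4343 0.2547] yaw -26.5 sd [2.5837 7.6077]
lug px [374.1 215.2] n 23 XY [ 0.4408 -0.1709] yaw 21.4 sd [2.9528 7.8179]
lug px [324.  215.4] n 22 XY [0.436  0.0014] yaw 15.3 sd [3.1072 7.0645]
lug px [219.5 246.1] n 22 XY [0.3232 0.3513] yaw -24.3 sd [2.87   7.2207]
lug px [383.7 260.7] n 18 XY [ 0.2865 -0.2033] yaw 45.0 sd [2.6952 6.3949]
side [([349.7, 187.6], 15), ([342.7, 216.8], 19), ([327.7, 272.7], 35), ([369.6, 304.3], 44), ([303.9, 305.6], 43)]
```

View pics/tg.png

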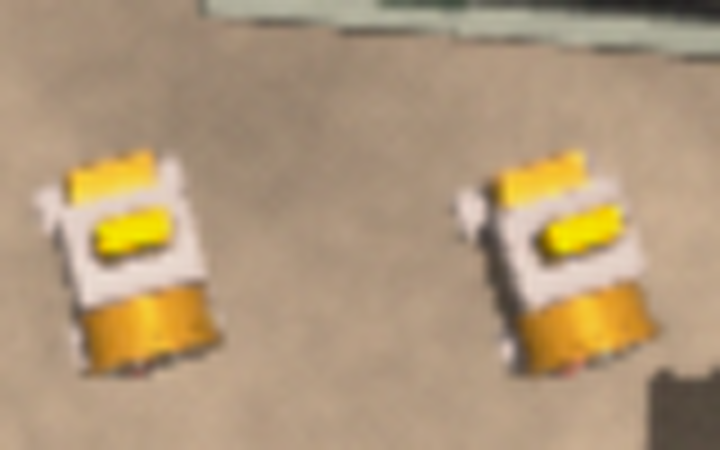

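View pics/sg.png

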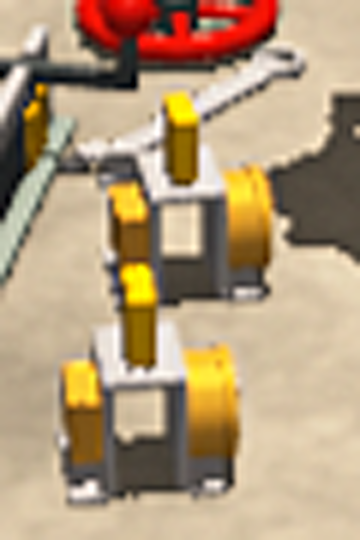

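{"name": "move_arm", "arguments": {"plan": [[0,0,0,-7.1,0,0,-1],[0,0,0,-7.1,0,0,-1],[0,0,0,-7.1,0,0,-1],[0,0,0,-7.1,0,0,-1],[0,0,0,-7.1,0,0,-1],[0,0,0,-7.1,0,0,-1],[0,0,0,-7.1,0,0,-1],[0,0,0,-7.1,0,0,-1],[0,0,0,-7.1,0,0,-1],[0,0,0,-7.1,0,0,-1],[0,0,0,-7.1,0,0,-1],[0,0,0,-7.1,0,0,-1],[0,0,0,-7.1,0,0,-1],[0,0,0,-7.1,0,0,-1],[0,0,0,-7.1,0,0,-1],[0,0,0,-7.1,0,0,-1],[0,0,0,0,0,0,-1]]}}

```text
t: 8.23
ee_pos: [0.3459, -0.3204, 0.2447]
tool_rot: [0.588, 0.397, 0.576, -0.405]
ft_force: [0.8, 0.1, -0.3]
gripper_width: 0.0914
```

Run:
```python
from h import *
go([.441,-.171,.2],20)
print(plane("side",349.7,187.6,.105),plane("side",342.7,216.8,.105),plane("side",303.9,305.6,.105),ctrl.get_state()['q'])
```

```text
t8.23 ee [ 0.3459 -0.3204  0.2447] jaw20.83 tilt [ 0.008 -0.02  -1.   ] F [ 0.8  0.1 -0.3] w0.0914
shift cm [  4.26  14.2  -10.68] n 4.380619540420988
turn about tool x 0.8270725525649425
level turn (tool deg) [ 0.    1.21 -0.04]
[ 0.4414 -0.1697  0.105 ] [0.4373 0.001  0.105 ] [0.4668 0.3774 0.105 ] [-0.7656  0.1253  1.7452 -0.0088  1.2517 -1.1264]
```

{"name": "move_arm", "arguments": {"plan": [[0.7,2.84,-2.14,0.2,0.3,0,-1],[0.7,2.84,-2.14,0.2,0.3,0,-1],[0.7,2.84,-2.14,0.2,0.3,0,-1],[0.7,2.84,-2.14,0.2,0.3,0,-1],[0.7,2.84,-2.14,0,0,0,-1],[0,0,0,0,0,0,-1]]}}

```text
t: 8.73
ee_pos: [0.4503, -0.1696, 0.2078]
tool_rot: [0.576, 0.414, 0.571, -0.414]
ft_force: [-0.1, -0.6, -0.3]
gripper_width: 0.0912
```

Run:
```python
from h import *
go([.441,-.1705,.068],20)
```

```text
t8.73 ee [ 0.4503 -0.1696  0.2078] jaw18.35 tilt [ 0.007 -0.004 -1.   ] F [-0.1 -0.6 -0.3] w0.0912
shift cm [13.98 -0.99 -0.29] n 3.3606627105457396
turn about tool x -1.648037053168892
level turn (tool deg) [ 0.    0.33 -0.29]
```

{"name": "move_arm", "arguments": {"plan": [[3.2,-0.5,-0.15,-0.8,0.1,-0.1,-1],[3.2,-0.5,-0.15,-0.8,0.1,-0.1,-1],[3.2,0,0,0,0,0,-1],[2.8,0,0,0,0,0,-1],[0,0,0,0,0,0,-1]]}}

```text
t: 9.15
ee_pos: [0.4467, -0.1699, 0.0823]
tool_rot: [0.583, 0.408, 0.573, -0.407]
ft_force: [-0.7, -0.3, 0.1]
gripper_width: 0.0909
```

Run:
```python
from h import *
go([.441,-.1705,.068],20)
s=grab('side');crop(s,300,130,400,230,6,'s8')
```

```text
t9.15 ee [ 0.4467 -0.1699  0.0823] jaw19.67 tilt [ 0.012 -0.007 -1.   ] F [-0.7 -0.3  0.1] w0.0909
shift cm [ 1.42 -0.57 -0.15] n 0.36930696274775504
turn about tool x -0.3323720139922841
level turn (tool deg) [ 0.    0.6  -0.53]
```

View pics/s8.png

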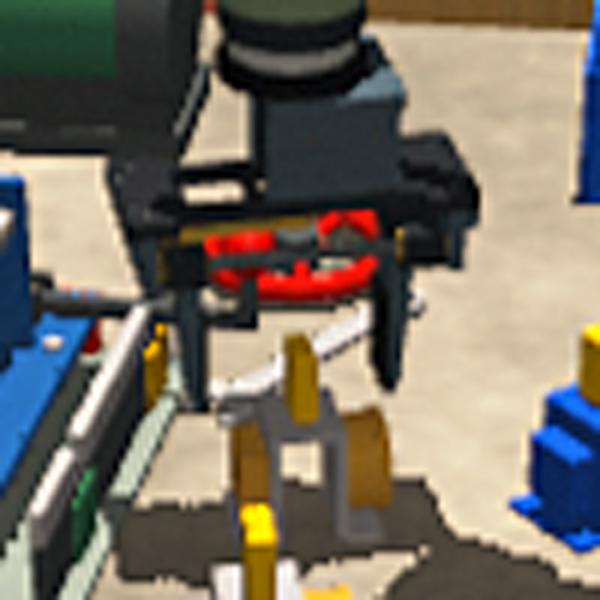

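{"name": "move_arm", "arguments": {"plan": [[0.6,-0.4,-0.1,-0.3,0.4,-0.4,-1],[0.6,-0.3,-0.1,0,0.3,-0.2,-1],[0,0,0,0,0,0,-1]]}}

```text
t: 9.45
ee_pos: [0.4436, -0.173, 0.0754]
tool_rot: [0.581, 0.407, 0.576, -0.406]
ft_force: [0.3, -0.5, 0.3]
gripper_width: 0.0912
```

Run:
```python
from h import *
go([.441,-.1705,.068],20)
```

```text
t9.45 ee [ 0.4436 -0.173   0.0754] jaw19.82 tilt [ 0.007 -0.002 -1.   ] F [ 0.3 -0.5  0.3] w0.0912
shift cm [ 0.74 -0.17 -0.33] n 0.19865723427220058
turn about tool x -0.1783487287356138
level turn (tool deg) [ 0.    0.27 -0.33]
```

{"name": "move_arm", "arguments": {"plan": [[0.4,-0.2,-0.3,0,0.3,-0.3,-1],[0.3,0,-0.1,0,0,0,-1],[0,0,0,0,0,0,0.3],[0,0,0,0,0,0,0.6],[0,0,0,0,0,0,1],[0,0,0,0,0,0,1],[0,0,0,0,0,0,1],[0,0,0,0,0,0,1]], "force": 25}}

```text
t: 10.12
ee_pos: [0.4429, -0.1712, 0.0719]
tool_rot: [0.581, 0.408, 0.575, -0.406]
ft_force: [-0.0, 0.2, 0.7]
gripper_width: 0.0542
```

Run:
```python
from h import *
go([.441,-.1705,.068],20)
```

```text
t10.12 ee [ 0.4429 -0.1712  0.0719] jaw19.71 tilt [ 0.008 -0.003 -1.   ] F [-0.   0.2  0.7] w0.0542
shift cm [ 0.39 -0.16 -0.13] n 0.1050174162264061
turn about tool x -0.2853649232123985
level turn (tool deg) [ 0.    0.3  -0.39]
```

{"name": "move_arm", "arguments": {"plan": [[0.3,-0.1,0,0,0.3,-0.4,1],[0,0,0,0,0,0,1],[0,0,0,0,0,0,1],[0,0,0,0,0,0,1],[0,0,0,0,0,0,1],[0,0,0,0,0,0,1],[0,0,0,0,0,0,1],[0,0,0,0,0,0,1]]}}

```text
t: 10.78
ee_pos: [0.4415, -0.1716, 0.0682]
tool_rot: [0.577, 0.407, 0.579, -0.407]
ft_force: [0.4, 0.3, -0.9]
gripper_width: 0.0134
```

Run:
```python
from h import *
go([.441,-.1705,.268],-3.2)
```

```text
t10.78 ee [ 0.4415 -0.1716  0.0682] jaw19.72 tilt [-0.002  0.    -1.   ] F [ 0.4  0.3 -0.9] w0.0134
shift cm [-19.98  -0.05  -0.14] n 4.790945455059733
turn about tool x 22.920905433370905
level turn (tool deg) [ 0.   -0.07  0.11]
```

{"name": "move_arm", "arguments": {"plan": [[-1.5,0,0,0,0,0,1],[-3,0,0,0,0,0,1],[-3,0,0,4.6,0,0,1],[-3,0,0,4.6,0,0,1],[-3,0,0,4.6,0,0,1],[-3,0,0,4.6,0,0,1],[-2,0,0,4.4,0,0,1],[0,0,0,0,0,0,1]]}}

```text
t: 11.45
ee_pos: [0.438, -0.1698, 0.2559]
tool_rot: [-0.475, -0.515, -0.487, 0.52]
ft_force: [0.2, 0.3, -2.6]
gripper_width: 0.014
```

Run:
```python
from h import *
go([.6185,-.1924,.253],-3.2)
```

```text
t11.45 ee [ 0.438  -0.1698  0.2559] jaw-4.17 tilt [-0.017  0.007 -1.   ] F [ 0.2  0.3 -2.6] w0.0140
shift cm [-0.03 18.17  0.94] n 4.362542388805109
turn about tool x -0.9655306160837114
level turn (tool deg) [ 0.   -0.35  1.  ]
```

{"name": "move_arm", "arguments": {"plan": [[0,2.45,0.15,-0.2,-0.1,0.2,1],[0,2.45,0.15,-0.2,-0.1,0.2,1],[0,2.45,0.15,-0.2,-0.1,0.2,1],[0,2.45,0.15,-0.2,0,0.2,1],[0,2.45,0.15,0,0,0.2,1],[0,2.45,0.1,0,0,0,1],[0,2.0,0.1,0,0,0,1],[0,0,0,0,0,0,1]]}}

```text
t: 12.12
ee_pos: [0.6044, -0.1873, 0.2388]
tool_rot: [-0.483, -0.507, -0.496, 0.513]
ft_force: [0.2, 0.0, -3.7]
gripper_width: 0.014
```

Run:
```python
from h import *
go([.6185,-.1924,.253],-3.2)
t=grab('top');s=grab('side');crop(t,330,130,430,200,6,'t9');crop(s,240,80,370,190,6,'s9')
```

```text
t12.12 ee [ 0.6044 -0.1873  0.2388] jaw-2.38 tilt [-0.018  0.007 -1.   ] F [ 0.2  0.  -3.7] w0.0140
shift cm [-1.45  1.41  0.44] n 0.49653571806927543
turn about tool x 0.8201758736688731
level turn (tool deg) [ 0.   -0.37  1.04]
```

View pics/s9.png

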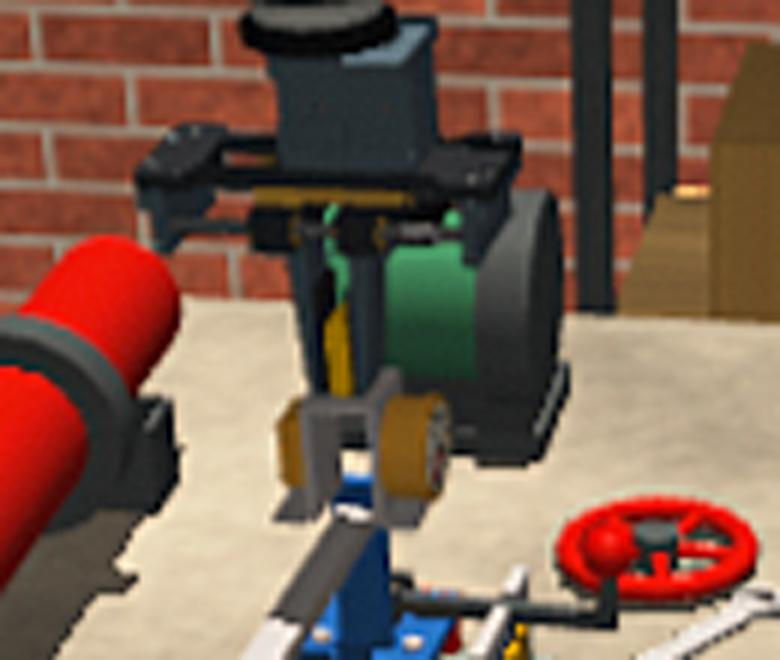

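{"name": "move_arm", "arguments": {"plan": [[0,0.7,0.25,0.4,-0.2,0.5,1],[0,0.6,0.2,0.4,-0.2,0.4,1],[0,0,0,0,0,0,1]]}}

```text
t: 12.47
ee_pos: [0.6116, -0.192, 0.2365]
tool_rot: [-0.483, -0.511, -0.489, 0.516]
ft_force: [0.8, -0.4, -2.5]
gripper_width: 0.014
```

Run:
```python
from h import *
go([.6185,-.1924,.170],-3.2)
```

```text
t12.47 ee [ 0.6116 -0.192   0.2365] jaw-3.23 tilt [-0.011  0.001 -1.   ] F [ 0.8 -0.4 -2.5] w0.0140
shift cm [6.64 0.76 0.01] n 1.6026703230246633
turn about tool x -0.026884209606421905
level turn (tool deg) [ 0.   -0.01  0.62]
```

{"name": "move_arm", "arguments": {"plan": [[0,0.6,0,0,0,0.5,1],[0,0.25,0,0,0,0.3,1],[0,0,0,0,0,0,1]]}}

```text
t: 12.72
ee_pos: [0.6197, -0.1927, 0.237]
tool_rot: [0.487, 0.515, 0.484, -0.513]
ft_force: [0.8, 0.0, -4.2]
gripper_width: 0.0137
```

Run:
```python
from h import *
go([.6185,-.1924,.170],-3.2)
s=grab('side');crop(s,240,80,370,190,6,'s9')
```

```text
t12.72 ee [ 0.6197 -0.1927  0.237 ] jaw-3.24 tilt [ 0.005 -0.    -1.   ] F [ 0.8  0.  -4.2] w0.0137
shift cm [ 6.69 -0.15 -0.02] n 1.6058960764596255
turn about tool x -0.04161752591667778
level turn (tool deg) [ 0.   -0.   -0.27]
```

View pics/s9.png

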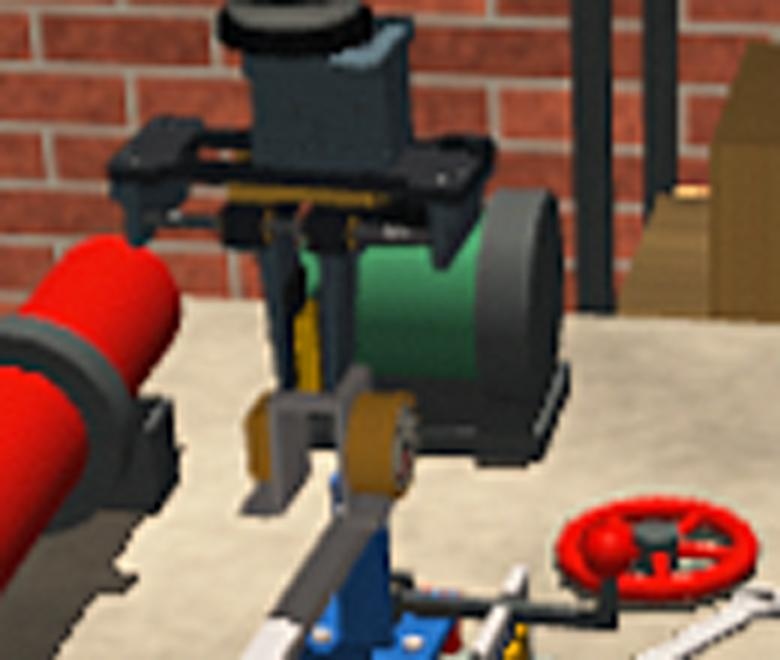

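Run:
```python
from h import *
for X in([.6197,-.1927,.254],[.6197,-.168,.254],[.6185,-.1924,.14],[.6185,-.1924,.165]):
    p=proj("side",X);print(X,p,(p-[240,80])*6)
```

```text
[0.6197, -0.1927, 0.254] [292.2045 137.1929] [313.227  343.1572]
[0.6197, -0.168, 0.254] [290.287  140.4758] [301.722  362.8548]
[0.6185, -0.1924, 0.14] [294.7985 170.8897] [328.7908 545.3383]
[0.6185, -0.1924, 0.165] [294.3232 163.7238] [325.9391 502.3428]
```

{"name": "move_arm", "arguments": {"plan": [[1.5,-0.12,0,0,0,-0.2,1],[1.5,0,0,0,0,0,1],[1,0,0,0,0,0,1],[0,0,0,0,0,0,1]]}}

```text
t: 13.1
ee_pos: [0.6188, -0.1928, 0.1981]
tool_rot: [0.487, 0.515, 0.484, -0.513]
ft_force: [-1.0, 1.3, -4.4]
gripper_width: 0.014
```

Run:
```python
from h import *
go([.6185,-.1924,.1475],-3.2)
s=grab('side');crop(s,240,80,370,190,6,'s9')
```

```text
t13.10 ee [ 0.6188 -0.1928  0.1981] jaw-3.23 tilt [ 0.005 -0.002 -1.   ] F [-1.   1.3 -4.4] w0.0140
shift cm [ 5.06 -0.06 -0.05] n 1.2143727401580822
turn about tool x -0.03313108773998863
level turn (tool deg) [ 0.    0.07 -0.31]
```

View pics/s9.png

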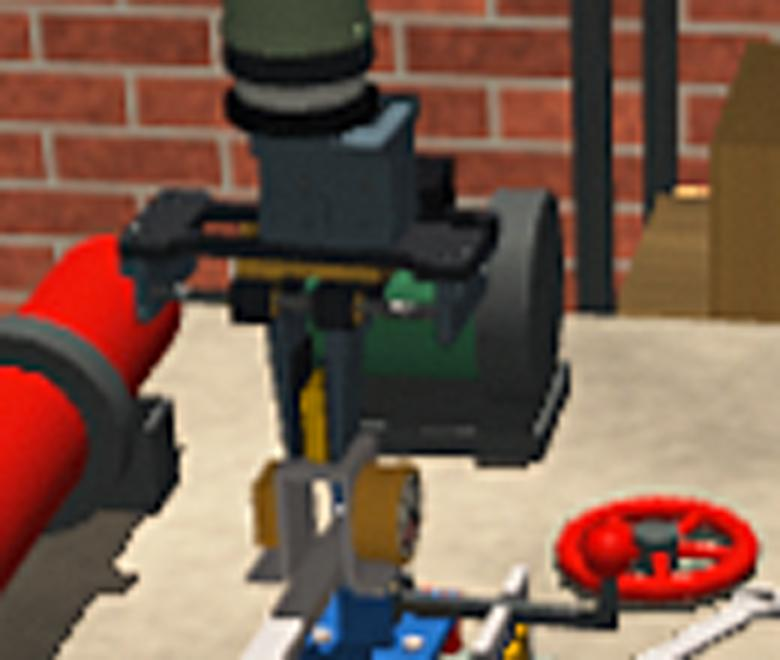

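Legs straddle the bar. Continue down.

{"name": "move_arm", "arguments": {"plan": [[1.5,-0.05,0,0,0,-0.2,1],[1.5,0,0,0,0,0,1],[1.0,0,0,0,0,0,1],[0.6,0,0,0,0,0,1],[0,0,0,0,0,0,1]]}}

```text
t: 13.57
ee_pos: [0.6216, -0.1939, 0.1562]
tool_rot: [0.49, 0.516, 0.482, -0.512]
ft_force: [-0.0, 0.4, -3.1]
gripper_width: 0.0139
```

Run:
```python
from h import *
go([.6185,-.1924,.1475],-3.2)
```

```text
t13.57 ee [ 0.6216 -0.1939  0.1562] jaw-3.23 tilt [ 0.011 -0.004 -1.   ] F [-0.   0.4 -3.1] w0.0139
shift cm [ 0.87 -0.33 -0.14] n 0.22545175464770345
turn about tool x -0.030848464321081792
level turn (tool deg) [ 0.    0.22 -0.65]
```

{"name": "move_arm", "arguments": {"plan": [[0.4,-0.3,-0.1,0,0.2,-0.6,1],[0.4,0,0,0,0,-0.1,1],[0.2,0,0,0,0,0,1],[0,0,0,0,0,0,1]]}}

```text
t: 13.9
ee_pos: [0.62, -0.1932, 0.1486]
tool_rot: [0.487, 0.514, 0.485, -0.514]
ft_force: [-0.2, 1.2, -3.6]
gripper_width: 0.0138
```

Run:
```python
from h import *
go([.6185,-.1924,.1475],-3.2)
s=grab('side');crop(s,240,80,370,190,6,'s9')
```

```text
t13.90 ee [ 0.62   -0.1932  0.1486] jaw-3.23 tilt [ 0.003 -0.001 -1.   ] F [-0.2  1.2 -3.6] w0.0138
shift cm [ 0.11 -0.16 -0.07] n 0.04847225168943756
turn about tool x -0.03385128099533574
level turn (tool deg) [ 0.    0.07 -0.16]
```

View pics/s9.png

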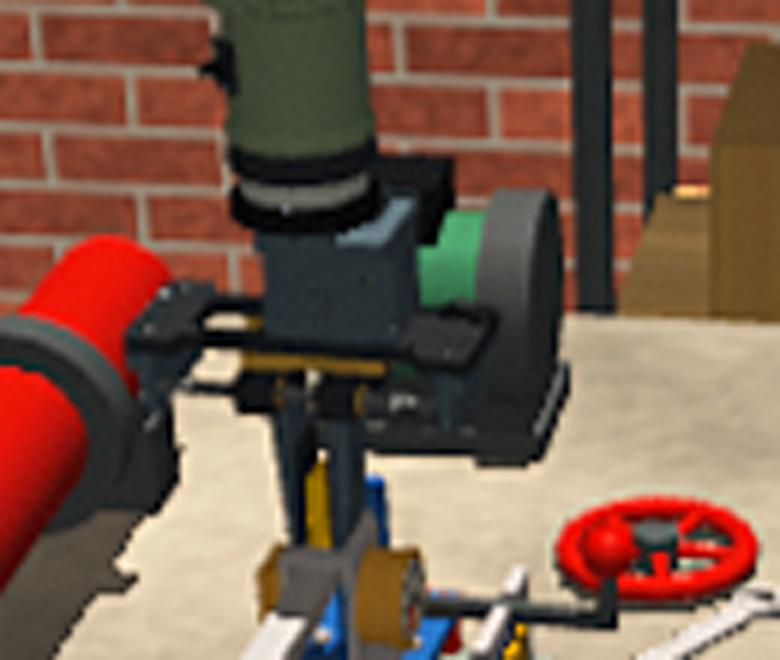

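{"name": "move_arm", "arguments": {"plan": [[0.2,-0.1,0,0,0,0,1],[0.2,0,0,0,0,0,1],[0,0,0,0,0,0,1]]}}

```text
t: 14.2
ee_pos: [0.6202, -0.1933, 0.149]
tool_rot: [0.488, 0.515, 0.483, -0.512]
ft_force: [0.2, -0.3, -3.4]
gripper_width: 0.014
```

{"name": "move_arm", "arguments": {"plan": [[0.4,-0.1,0,0,0,0,1],[0.4,0,0,0,0,-0.2,1],[0.3,0,0,0,0,0,1]]}}

```text
t: 14.45
ee_pos: [0.6205, -0.1936, 0.1482]
tool_rot: [0.49, 0.516, 0.481, -0.512]
ft_force: [-4.1, 1.5, 7.5]
gripper_width: 0.0137
```

{"name": "move_arm", "arguments": {"plan": [[0,0,0,0,0,0,0.4],[0,0,0,0,0,0,0.4],[0,0,0,0,0,0,0.3],[0,0,0,0,0,0,0.2],[0,0,0,0,0,0,0.2],[0,0,0,0,0,0,0.2],[-1.5,0,0,0,0,0,0.2],[-3,0,0,0,0,0,0.2],[-3,0,0,0,0,0,0.2],[-3,0,0,0,0,0,-1],[0,-4,0,0,0,0,-1],[0,-4,0,0,0,0,-1],[0,-4,0,0,0,0,-1],[0,-4,0,0,0,0,-1],[0,-4,0,0,0,0,-1],[0,0,0,0,0,0,-1]]}}

```text
t: 15.78
ee_pos: [0.4157, -0.1816, 0.2502]
tool_rot: [0.491, 0.515, 0.481, -0.511]
ft_force: [-0.1, 0.2, -1.4]
gripper_width: 0.0801
```

Run:
```python
from h import *
go([.4367,.001,.25],15)
t=grab('top','T10');s=grab('side','S10');crop(t,280,130,430,240,5,'t10');crop(s,240,140,380,260,5,'s10')
lugs(t,s)
```

```text
t15.78 ee [ 0.4157 -0.1816  0.2502] jaw-3.08 tilt [ 0.014 -0.006 -1.   ] F [-0.1  0.2 -1.4] w0.0801
shift cm [ -0.06   1.11 -18.34] n 4.407241206828722
turn about tool x -18.081897011076904
level turn (tool deg) [ 0.    0.31 -0.84]
lug px [384.1 158.4] n 19 XY [ 0.6431 -0.2061] yaw -5.6 sd [2.8985 7.3537]
lug px [215. 204.] n 21 XY [0.4665 0.3755] yaw 0.9 sd [2.905  6.9943]
lug px [249.8 214.2] n 20 XY [0.4343 0.2547] yaw -26.5 sd [2.5837 7.6077]
lug px [324.  215.4] n 22 XY [0.436  0.0014] yaw 15.3 sd [3.1072 7.0645]
lug px [219.4 246. ] n 21 XY [0.3235 0.3515] yaw -22.9 sd [2.7281 7.3265]
side [([400.9, 185.8], 13), ([342.7, 216.8], 19), ([327.6, 272.8], 36), ([369.6, 304.3], 44), ([303.9, 305.6], 43)]
```

View pics/s10.png

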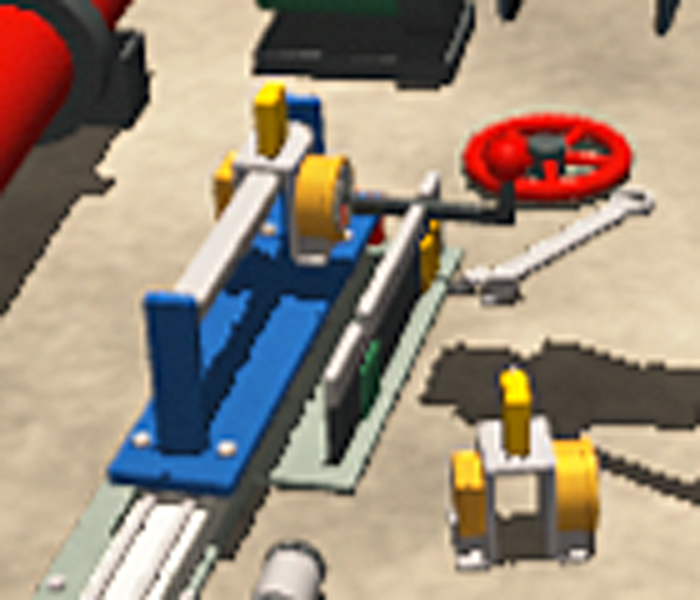

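View pics/t10.png

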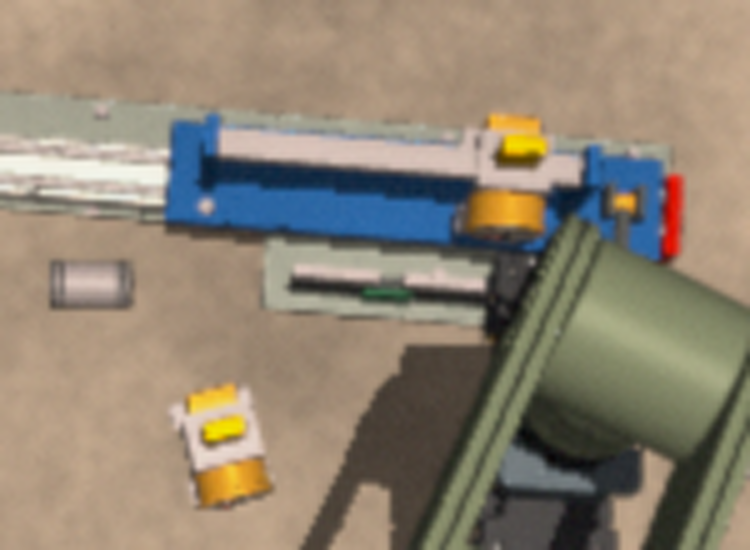

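{"name": "move_arm", "arguments": {"plan": [[0,0,0,-6,0.2,-0.4,-1],[0,0,0,-6,0.1,-0.4,-1],[0,0,0,-6,0,0,-1],[0,1.1,-2.8,0,0,0,-1],[0,1.1,-2.8,0,0,0,-1],[0,1.1,-2.8,0,0,0,-1],[0,1.1,-2.8,0,0,0,-1],[0,1.1,-2.8,0,0,0,-1],[0,1.1,-2.8,0,0,0,-1],[0,0,0,0,0,0,-1]]}}

```text
t: 16.72
ee_pos: [0.459, 0.0014, 0.2507]
tool_rot: [0.57, 0.43, 0.557, -0.424]
ft_force: [0.1, -0.1, 0.5]
gripper_width: 0.0915
```

Run:
```python
from h import *
go([.4367,.001,.068],15)
```

```text
t16.72 ee [0.459  0.0014 0.2507] jaw15.69 tilt [ 0.019 -0.005 -1.   ] F [ 0.1 -0.1  0.5] w0.0915
shift cm [18.22 -2.47 -0.75] n 4.412948700855198
turn about tool x 0.688259575497284
level turn (tool deg) [ 0.    0.58 -0.99]
```

{"name": "move_arm", "arguments": {"plan": [[1,-1.2,-0.3,0.4,0.3,-0.6,-1],[2.5,-1.0,-0.3,0,0.3,-0.4,-1],[3.5,0,0,0,0,0,-1],[3.5,0,0,0,0,0,-1],[3.5,0,0,0,0,0,-1],[2,0,0,0,0,0,-1],[0,0,0,0,0,0,-1]]}}

```text
t: 17.3
ee_pos: [0.4519, 0.0033, 0.0866]
tool_rot: [0.569, 0.429, 0.56, -0.423]
ft_force: [0.2, 0.0, 0.5]
gripper_width: 0.0912
```

Run:
```python
from h import *
go([.4367,.001,.068],15)
s=grab('side');crop(s,300,150,400,250,6,'s8')
```

```text
t17.30 ee [0.4519 0.0033 0.0866] jaw15.85 tilt [ 0.015 -0.001 -1.   ] F [0.2 0.  0.5] w0.0912
shift cm [ 1.84 -1.56 -0.2 ] n 0.5800661693492637
turn about tool x 0.8516031867597178
level turn (tool deg) [ 0.    0.28 -0.83]
```

View pics/s8.png

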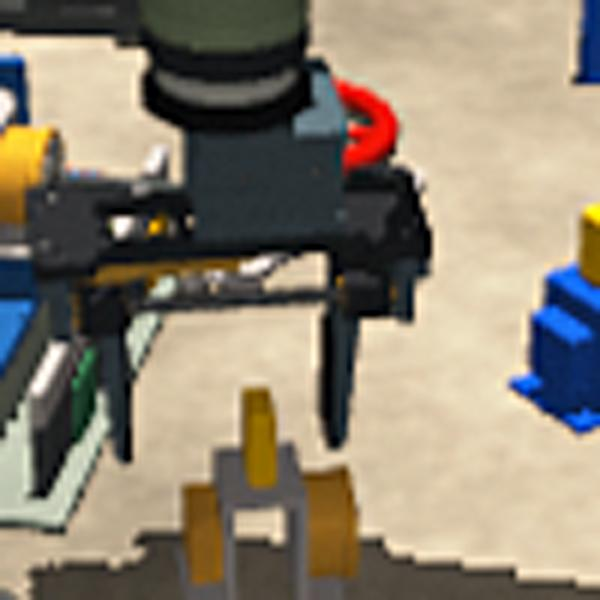

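{"name": "move_arm", "arguments": {"plan": [[0,-0.8,-0.1,0.4,0.3,-0.5,-1],[0.3,-0.7,-0.1,0.4,0,-0.3,-1],[0.6,-0.2,0,0,0,0,-1],[0.6,0,0,0,0,0,-1],[0,0,0,0,0,0,-1]]}}

```text
t: 17.77
ee_pos: [0.4407, -0.0003, 0.0767]
tool_rot: [0.564, 0.434, 0.557, -0.428]
ft_force: [0.1, 0.6, 0.1]
gripper_width: 0.0913
```

Run:
```python
from h import *
go([.4367,.001,.068],15)
```

```text
t17.77 ee [ 0.4407 -0.0003  0.0767] jaw14.95 tilt [ 0.013  0.    -1.   ] F [0.1 0.6 0.1] w0.0913
shift cm [ 0.87 -0.37 -0.23] n 0.23205807358652056
turn about tool x -0.05452633615439595
level turn (tool deg) [ 0.    0.18 -0.71]
```

{"name": "move_arm", "arguments": {"plan": [[0.5,-0.4,-0.2,0,0.2,-0.6,-0.4],[0.4,-0.1,0,0,0,-0.2,0],[0.2,0,0,0,0,0,0.3],[0,0,0,0,0,0,1],[0,0,0,0,0,0,1],[0,0,0,0,0,0,1],[0,0,0,0,0,0,1],[0,0,0,0,0,0,1],[0,0,0,0,0,0,1],[0,0,0,0,0,0,1],[0,0,0,0,0,0,1],[0,0,0,0,0,0,1]]}}

```text
t: 18.77
ee_pos: [0.4366, 0.0005, 0.0661]
tool_rot: [0.561, 0.431, 0.56, -0.43]
ft_force: [1.3, 1.4, 0.7]
gripper_width: 0.0145
```

Run:
```python
from h import *
go([.4367,.001,.068],-3.2)
```

```text
t18.77 ee [0.4366 0.0005 0.0661] jaw14.96 tilt [ 0.001 -0.    -1.   ] F [1.3 1.4 0.7] w0.0145
shift cm [-0.19  0.02 -0.04] n 0.04774592657655118
turn about tool x 18.16437859102811
level turn (tool deg) [ 0.    0.03 -0.08]
```

{"name": "move_arm", "arguments": {"plan": [[-1.5,0,0,0,0,0,1],[-3,0,0,0,0,0,1],[-3,0,0,4.5,0,0,1],[-3,0,0,4.5,0,0,1],[-3,0,0,4.5,0,0,1],[-3,0,0,4.5,0,0,1],[-2.5,0,0,0,0,0,1],[0,0,0,0,0,0,1]]}}

```text
t: 19.43
ee_pos: [0.4308, 0.0007, 0.258]
tool_rot: [-0.478, -0.512, -0.487, 0.522]
ft_force: [1.0, 0.2, -3.5]
gripper_width: 0.0141
```

Run:
```python
from h import *
go([.6227,-.1175,.250],-3.2)
```

```text
t19.43 ee [0.4308 0.0007 0.258 ] jaw-3.96 tilt [-0.018  0.    -1.   ] F [ 1.   0.2 -3.5] w0.0141
shift cm [ 0.45 19.98 10.47] n 5.409041808352624
turn about tool x -0.760554829352202
level turn (tool deg) [0.   0.05 1.05]
```

{"name": "move_arm", "arguments": {"plan": [[0,2.3,1.25,-0.2,0,0.3,1],[0,2.3,1.25,-0.2,0,0.3,1],[0,2.3,1.25,-0.2,0,0.3,1],[0,2.3,1.25,-0.2,0,0.2,1],[-0.1,2.3,1.25,0,0,0,1],[-0.1,2.3,1.25,0,0,0,1],[-0.1,2.3,1.25,0,0,0,1],[-0.1,2.3,1.25,0,0,0,1],[0,0,0,0,0,0,1]]}}

```text
t: 20.18
ee_pos: [0.6074, -0.113, 0.2422]
tool_rot: [-0.481, -0.507, -0.494, 0.517]
ft_force: [1.3, 0.2, -3.6]
gripper_width: 0.0139
```

Run:
```python
from h import *
go([.6227,-.1175,.240],-3.2)
```

```text
t20.18 ee [ 0.6074 -0.113   0.2422] jaw-2.87 tilt [-0.023  0.004 -1.   ] F [ 1.3  0.2 -3.6] w0.0139
shift cm [0.19 1.55 0.37] n 0.38547918908778217
turn about tool x 0.3333793616972258
level turn (tool deg) [ 0.   -0.16  1.34]
```

{"name": "move_arm", "arguments": {"plan": [[0,0.8,0.2,0.2,-0.1,0.8,1],[0,0.7,0.2,0.1,0,0.5,1],[0,0.3,0,0,0,0.2,1],[0,0,0,0,0,0,1]]}}

```text
t: 20.52
ee_pos: [0.6239, -0.118, 0.2338]
tool_rot: [-0.483, -0.513, -0.489, 0.515]
ft_force: [0.1, 0.7, -2.5]
gripper_width: 0.014
```

Run:
```python
from h import *
go([.6227,-.1175,.200],-3.2)
```

```text
t20.52 ee [ 0.6239 -0.118   0.2338] jaw-3.22 tilt [-0.008  0.004 -1.   ] F [ 0.1  0.7 -2.5] w0.0140
shift cm [ 3.38 -0.1  -0.03] n 0.8110597191610521
turn about tool x -0.019690368451080076
level turn (tool deg) [ 0.   -0.19  0.47]
```

{"name": "move_arm", "arguments": {"plan": [[1.2,-0.15,0,0,0,0.2,1],[1.2,-0.05,0,0,0,0,1],[0.8,-0.05,0,0,0,0,1],[0,0,0,0,0,0,1]]}}

```text
t: 20.85
ee_pos: [0.6195, -0.1158, 0.2014]
tool_rot: [-0.484, -0.513, -0.488, 0.513]
ft_force: [0.2, -0.3, -3.6]
gripper_width: 0.0137
```

Run:
```python
from h import *
go([.6227,-.1175,.1465],-3.2)
s=grab('side');crop(s,240,80,370,190,6,'s9')
```

```text
t20.85 ee [ 0.6195 -0.1158  0.2014] jaw-3.11 tilt [-0.004  0.004 -1.   ] F [ 0.2 -0.3 -3.6] w0.0137
shift cm [5.48 0.35 0.17] n 1.318294260186592
turn about tool x 0.09122915010685517
level turn (tool deg) [ 0.   -0.21  0.25]
```

View pics/s9.png

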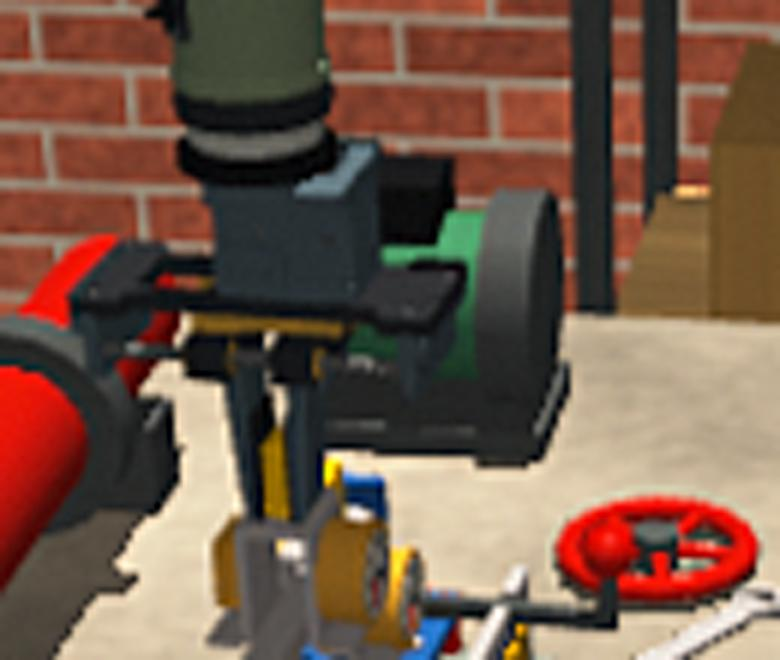

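{"name": "move_arm", "arguments": {"plan": [[0,0.3,0.15,0,0,0.2,1],[1.2,0.05,0,0,0,0,1],[1.2,0,0,0,0,0,1],[1.2,0,0,0,0,0,1],[0.6,0,0,0,0,0,1],[0,0,0,0,0,0,1]]}}

```text
t: 21.4
ee_pos: [0.6271, -0.1179, 0.1651]
tool_rot: [0.489, 0.517, 0.484, -0.51]
ft_force: [-0.2, -0.1, -4.4]
gripper_width: 0.014
```

Run:
```python
from h import *
go([.6227,-.1175,.1465],-3.2)
```

```text
t21.40 ee [ 0.6271 -0.1179  0.1651] jaw-3.06 tilt [ 0.013  0.001 -1.   ] F [-0.2 -0.1 -4.4] w0.0140
shift cm [ 1.86 -0.47 -0.01] n 0.4591768675849238
turn about tool x 0.14286522628265175
level turn (tool deg) [ 0.   -0.1  -0.72]
```

{"name": "move_arm", "arguments": {"plan": [[0,-0.4,0,0,0,-0.6,1],[0.6,-0.05,0,0,0,-0.1,1],[0.6,-0.05,0,0,0,-0.1,1],[0.4,0,0,0,0,0,1],[0,0,0,0,0,0,1]]}}

```text
t: 21.82
ee_pos: [0.6237, -0.1181, 0.151]
tool_rot: [0.487, 0.514, 0.486, -0.512]
ft_force: [-0.9, -0.0, -4.1]
gripper_width: 0.0135
```

Run:
```python
from h import *
go([.6227,-.1175,.1465],-3.2)
```

```text
t21.82 ee [ 0.6237 -0.1181  0.151 ] jaw-3.05 tilt [ 0.003  0.001 -1.   ] F [-0.9 -0.  -4.1] w0.0135
shift cm [ 0.45 -0.11 -0.05] n 0.11132353909380112
turn about tool x 0.14774280715694488
level turn (tool deg) [ 0.   -0.04 -0.19]
```

{"name": "move_arm", "arguments": {"plan": [[0.4,-0.1,0,0,0,-0.2,1],[0.4,0,0,0,0,0,1],[0.3,0,0,0,0,0,1]]}}

```text
t: 22.07
ee_pos: [0.6231, -0.1181, 0.1458]
tool_rot: [0.487, 0.514, 0.486, -0.512]
ft_force: [-5.4, 1.3, 14.0]
gripper_width: 0.0139
```

{"name": "move_arm", "arguments": {"plan": [[0,0,0,0,0,0,0.5],[0,0,0,0,0,0,0.3],[0,0,0,0,0,0,0.2],[0,0,0,0,0,0,0.2],[0,0,0,0,0,0,0.2],[0,0,0,0,0,0,0.2],[-1.5,0,0,0,0,0,0.2],[-3,0,0,0,0,0,0.2],[-3,0,0,0,0,0,0.2],[-3,0,0,0,0,0,-1],[0,-4,0,0,0,0,-1],[0,-4,0,0,0,0,-1],[0,-4,0,0,0,0,-1],[0,-4,0,0,0,0,-1],[0,0,0,0,0,0,-1]]}}

```text
t: 23.32
ee_pos: [0.4613, -0.1097, 0.2532]
tool_rot: [0.489, 0.514, 0.485, -0.511]
ft_force: [-1.0, 0.4, -0.5]
gripper_width: 0.074
```

Run:
```python
from h import *
t=grab('top','T11');s=grab('side','S11');crop(t,180,130,430,250,3.2,'t11');crop(s,220,140,380,380,2.5,'s11')
lugs(t,s)
go([.4667,.3765,.25],0)
```

```text
lug px [384.1 158.3] n 18 XY [ 0.6435 -0.2059] yaw -4.2 sd [2.6418 7.5132]
lug px [215.2 204. ] n 20 XY [0.4664 0.375 ] yaw 3.9 sd [2.8545 6.7535]
lug px [249.8 214.2] n 20 XY [0.4343 0.2547] yaw -26.5 sd [2.5837 7.6077]
lug px [219.6 246.2] n 21 XY [0.323  0.3508] yaw -25.9 sd [2.9122 6.8499]
side [([286.8, 168.6], 13), ([400.9, 185.8], 13), ([327.6, 272.8], 36), ([369.6, 304.3], 44), ([303.9, 305.6], 43)]
t23.42 ee [ 0.4679 -0.1107  0.2543] jaw-2.94 tilt [ 0.016 -0.003 -1.   ] F [ 0.9 -0.8 -0.2] w0.0817
shift cm [  0.29  -2.63 -48.65] n 11.684813535739439
turn about tool x -2.943631999579736
level turn (tool deg) [ 0.    0.12 -0.9 ]
```

View pics/s11.png

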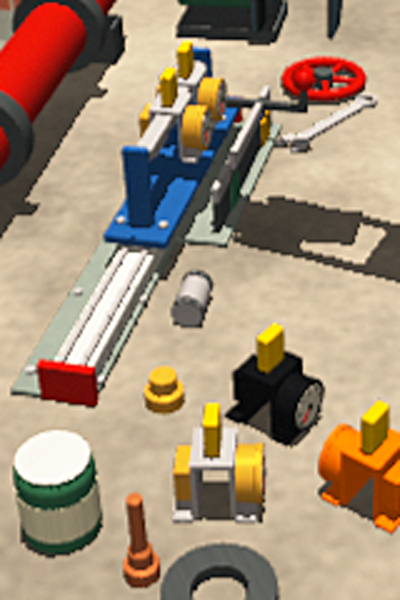

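View pics/t11.png

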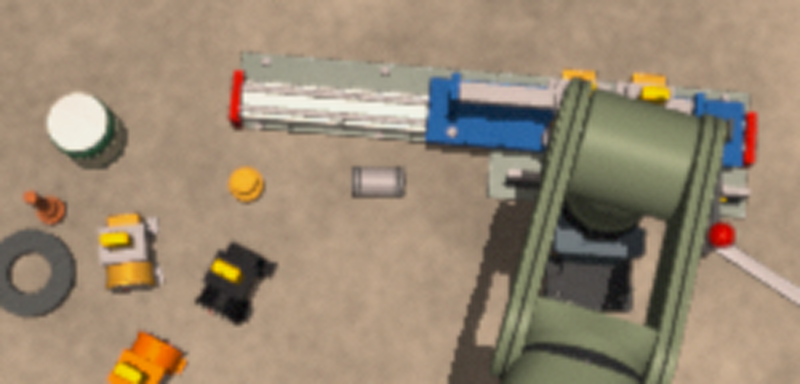

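{"name": "move_arm", "arguments": {"plan": [[0,-0.2,-4,-1,0.1,-0.5,-1],[0,-0.2,-4,-1,0,-0.4,-1],[0,-0.2,-4,-1,0,0,-1],[0,-0.2,-4,-1,0,0,-1],[0,-0.2,-4,-1,0,0,-1],[0,-0.2,-4,-1,0,0,-1],[0,-0.2,-4,0,0,0,-1],[0,-0.2,-4,0,0,0,-1],[0,-0.2,-4,0,0,0,-1],[0,-0.2,-4,0,0,0,-1],[0,-0.2,-4,0,0,0,-1],[0,0,-2,0,0,0,-1],[0,0,0,0,0,0,-1]]}}

```text
t: 24.5
ee_pos: [0.4571, 0.3712, 0.2508]
tool_rot: [0.516, 0.492, 0.51, -0.482]
ft_force: [0.2, -1.1, 0.6]
gripper_width: 0.0915
```

Run:
```python
from h import *
go([.4667,.3765,.068],3)
```

```text
t24.50 ee [0.4571 0.3712 0.2508] jaw2.98 tilt [ 0.016  0.004 -1.   ] F [ 0.2 -1.1  0.6] w0.0915
shift cm [18.29  0.69 -0.43] n 4.390920595565063
turn about tool x -0.019060941327225578
level turn (tool deg) [ 0.   -0.15 -0.93]
```

{"name": "move_arm", "arguments": {"plan": [[2,0,-0.3,0,-0.1,-0.6,-1],[3.5,0,-0.2,0,0,-0.3,-1],[3.5,0,0,0,0,0,-1],[3.5,0,0,0,0,0,-1],[3,0,0,0,0,0,-1],[0,0,0,0,0,0,-1]]}}

```text
t: 25.0
ee_pos: [0.4661, 0.3839, 0.0905]
tool_rot: [0.515, 0.49, 0.513, -0.482]
ft_force: [-0.5, -0.7, 0.4]
gripper_width: 0.0912
```

Run:
```python
from h import *
go([.4667,.3765,.068],3)
s=grab('side');crop(s,240,220,380,370,5,'s8')
t=grab('top');crop(t,180,180,280,260,7,'t8')
```

```text
t25.00 ee [0.4661 0.3839 0.0905] jaw3.25 tilt [ 0.01   0.006 -1.   ] F [-0.5 -0.7  0.4] w0.0912
shift cm [ 2.25 -0.01  0.75] n 0.5679535286358732
turn about tool x 0.253196270773941
level turn (tool deg) [ 0.   -0.34 -0.58]
```

View pics/s8.png

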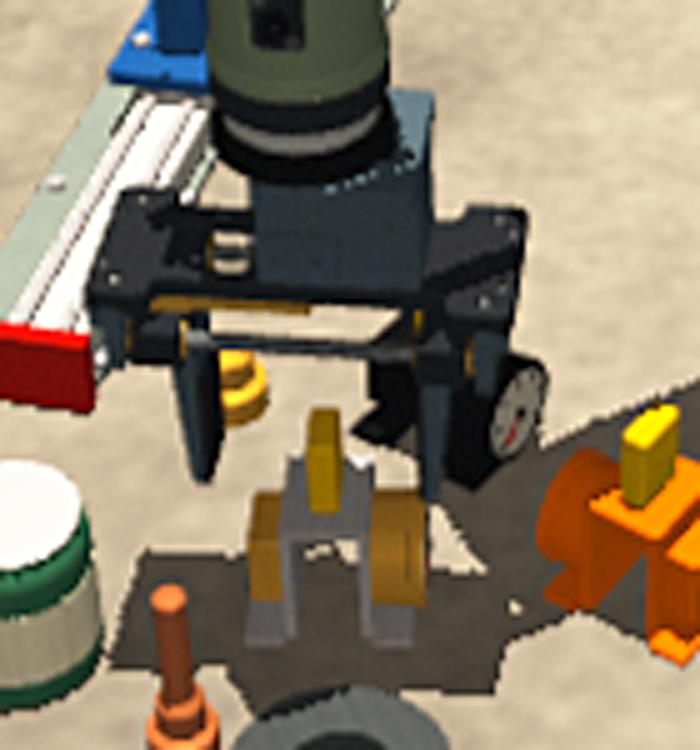

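{"name": "move_arm", "arguments": {"plan": [[0.5,0,0.5,0,-0.2,-0.4,-1],[0.7,0,0.4,0,0,-0.2,-1],[0.7,0,0,0,0,0,-1],[0.3,0,0,0,0,0,-1],[0,0,0,0,0,0,-1]]}}

```text
t: 25.52
ee_pos: [0.4759, 0.3796, 0.0809]
tool_rot: [0.514, 0.495, 0.513, -0.477]
ft_force: [-0.8, -0.0, 0.8]
gripper_width: 0.0914
```

Run:
```python
from h import *
go([.4667,.3765,.068],3)
s=grab('side');print(blobs(s,(22,180,100),(34,255,255),12));crop(s,240,220,380,370,5,'s8')
```

```text
t25.52 ee [0.4759 0.3796 0.0809] jaw3.16 tilt [ 0.02   0.018 -1.   ] F [-0.8 -0.   0.8] w0.0914
shift cm [ 1.27 -0.96  0.28] n 0.38627268023978467
turn about tool x 0.16366321257217464
level turn (tool deg) [ 0.   -0.97 -1.18]
[([400.6, 190.7], [397, 184, 8, 14, 67]), ([287.4, 297.8], [281, 293, 12, 8, 29]), ([369.6, 310.1], [365, 300, 11, 21, 165]), ([304.3, 312.3], [302, 302, 6, 21, 95])]
```

View pics/s8.png

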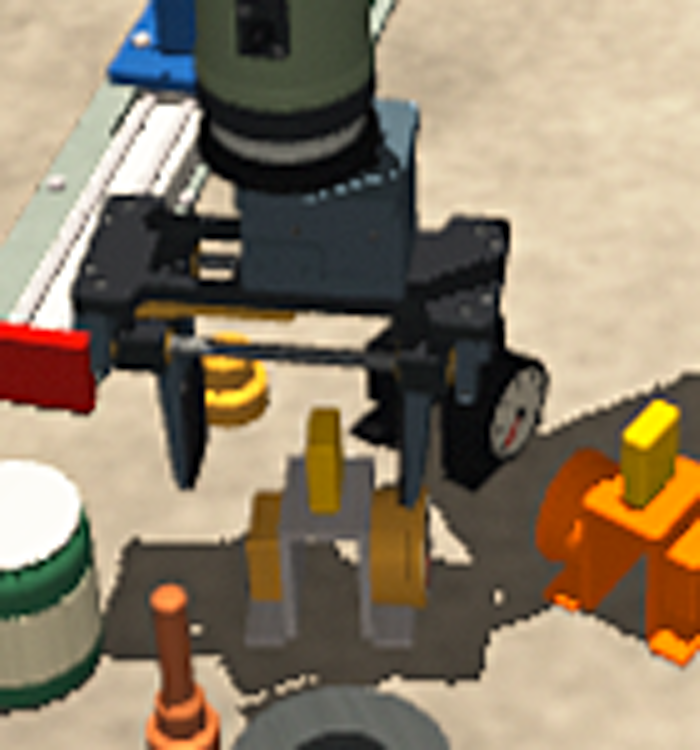

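{"name": "move_arm", "arguments": {"plan": [[0,-0.6,0.2,0,-0.6,-0.7,-1],[0.4,-0.4,0.1,0,-0.4,-0.5,-1],[0.5,0,0,0,0,0,-1],[0.3,0,0,0,0,0,-1],[0,0,0,0,0,0,-1]]}}

```text
t: 25.98
ee_pos: [0.4652, 0.3765, 0.0694]
tool_rot: [0.514, 0.486, 0.514, -0.486]
ft_force: [-0.1, -0.2, 0.3]
gripper_width: 0.0915
```

Run:
```python
from h import *
go([.4667,.3765,.068],3)
```

```text
t25.98 ee [0.4652 0.3765 0.0694] jaw3.21 tilt [-0.    -0.001 -1.   ] F [-0.1 -0.2  0.3] w0.0915
shift cm [0.14 0.15 0.01] n 0.04880880894129742
turn about tool x 0.20978877880831703
level turn (tool deg) [0.   0.03 0.01]
```

{"name": "move_arm", "arguments": {"plan": [[0,0,0,0,0,0,0.3],[0,0,0,0,0,0,1],[0,0,0,0,0,0,1],[0,0,0,0,0,0,1],[0,0,0,0,0,0,1],[0,0,0,0,0,0,1],[0,0,0,0,0,0,1],[0,0,0,0,0,0,1],[0,0,0,0,0,0,1],[0,0,0,0,0,0,1],[0,0,0,0,0,0,1],[0,0,0,0,0,0,1]]}}

```text
t: 26.98
ee_pos: [0.4658, 0.3769, 0.0695]
tool_rot: [0.514, 0.486, 0.514, -0.485]
ft_force: [-0.7, -0.5, 0.1]
gripper_width: 0.0139
```

Run:
```python
from h import *
go([.4667,.3765,.268],-3.2)
```

```text
t26.98 ee [0.4658 0.3769 0.0695] jaw3.24 tilt [ 0.001 -0.    -1.   ] F [-0.7 -0.5  0.1] w0.0139
shift cm [-19.85   0.11   0.04] n 4.760894829675016
turn about tool x 6.437452470292143
level turn (tool deg) [ 0.    0.   -0.06]
```

{"name": "move_arm", "arguments": {"plan": [[-1.5,0,0,0,0,0,1],[-3,0,0,0,0,0,1],[-3,0,0,2,0,0,1],[-3,0,0,2,0,0,1],[-3,0,0,2,0,0,1],[-3,0,0,0,0,0,1],[-3,0,0,0,0,0,1],[0,0,0,0,0,0,1]]}}

```text
t: 27.65
ee_pos: [0.4613, 0.3737, 0.2622]
tool_rot: [-0.486, -0.505, -0.487, 0.522]
ft_force: [1.4, 1.7, -3.3]
gripper_width: 0.0141
```

Run:
```python
from h import *
go([.50,-.0426,.265],-3.2)
```

```text
t27.65 ee [0.4613 0.3737 0.2622] jaw-3.10 tilt [-0.019 -0.015 -1.   ] F [ 1.4  1.7 -3.3] w0.0141
shift cm [ 0.28  6.1  41.36] n 10.025304229836351
turn about tool x 0.10438334673948191
level turn (tool deg) [0.   0.94 1.06]
```

{"name": "move_arm", "arguments": {"plan": [[-0.05,0.5,3.4,0,0.2,0.3,1],[-0.05,0.5,3.4,0,0.2,0.3,1],[-0.05,0.5,3.4,0,0.2,0.2,1],[-0.05,0.5,3.4,0,0,0,1],[-0.05,0.5,3.4,0,0,0,1],[-0.05,0.5,3.4,0,0,0,1],[-0.05,0.5,3.4,0,0,0,1],[-0.05,0.5,3.4,0,0,0,1],[-0.05,0.5,3.4,0,0,0,1],[-0.05,0.5,3.4,0,0,0,1],[-0.05,0.5,3.4,0,0,0,1],[-0.05,0.5,2,0,0,0,1],[0,0,0,0,0,0,1]]}}

```text
t: 28.73
ee_pos: [0.4906, -0.0397, 0.2461]
tool_rot: [-0.481, -0.498, -0.495, 0.524]
ft_force: [0.6, -1.6, -3.6]
gripper_width: 0.0139
```

Run:
```python
from h import *
t=grab('top','T12');s=grab('side','S12');crop(t,280,130,430,240,5,'t12');crop(s,240,140,380,260,5,'s12')
go([.6269,-.0426,.255],-3.2)
```

```text
t28.83 ee [ 0.4898 -0.0365  0.246 ] jaw-2.56 tilt [-0.042 -0.008 -0.999] F [-0.1  1.3 -3.6] w0.0138
shift cm [-1.46 13.68  0.01] n 3.2985999541277686
turn about tool x 0.6377419409499083
level turn (tool deg) [0.   0.55 2.36]
```

View pics/s12.png

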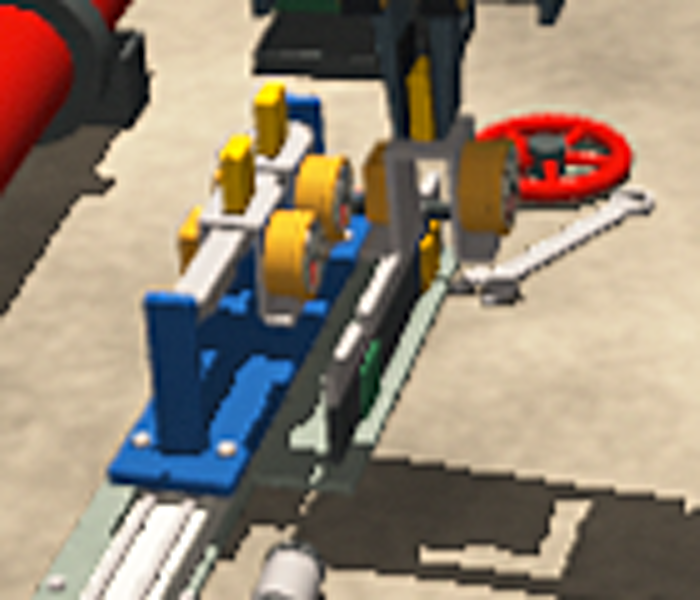

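Both hung gauges sit properly. Move A in over the bar.

{"name": "move_arm", "arguments": {"plan": [[-0.4,1.5,0,0.3,0.2,0.7,1],[-0.4,2.1,0,0.3,0.2,0.7,1],[-0.4,2.1,0,0,0.1,0.5,1],[-0.3,2.1,0,0,0,0.4,1],[-0.2,2.1,0,0,0,0,1],[-0.2,2.1,0,0,0,0,1],[0,0,0,0,0,0,1]]}}

```text
t: 29.42
ee_pos: [0.609, -0.0314, 0.2554]
tool_rot: [-0.483, -0.51, -0.493, 0.513]
ft_force: [0.7, 0.1, -4.4]
gripper_width: 0.0138
```

Run:
```python
from h import *
go([.6269,-.0426,.245],-3.2)
```

```text
t29.42 ee [ 0.609  -0.0314  0.2554] jaw-2.64 tilt [-0.014  0.007 -1.   ] F [ 0.7  0.1 -4.4] w0.0138
shift cm [1.01 1.85 1.04] n 0.5635190918493437
turn about tool x 0.5584502345820681
level turn (tool deg) [ 0.   -0.36  0.82]
```

{"name": "move_arm", "arguments": {"plan": [[0.3,0.9,0.5,0.3,-0.2,0.5,1],[0.3,0.8,0.5,0.2,-0.1,0.3,1],[0.2,0.2,0.1,0,0,0,1],[0,0,0,0,0,0,1]]}}

```text
t: 29.75
ee_pos: [0.6272, -0.0395, 0.2425]
tool_rot: [-0.485, -0.511, -0.489, 0.513]
ft_force: [-1.2, -0.4, -4.6]
gripper_width: 0.0141
```

Run:
```python
from h import *
go([.6269,-.0426,.200],-3.2)
```

```text
t29.75 ee [ 0.6272 -0.0395  0.2425] jaw-2.88 tilt [-0.006  0.002 -1.   ] F [-1.2 -0.4 -4.6] w0.0141
shift cm [4.25 0.01 0.32] n 1.0223500840006778
turn about tool x 0.32458705949679256
level turn (tool deg) [ 0.   -0.12  0.38]
```

{"name": "move_arm", "arguments": {"plan": [[1.0,0,0.2,0.2,-0.1,0.2,1],[1.4,0,0.1,0.1,0,0.1,1],[1.4,0,0,0,0,0,1],[0,0,0,0,0,0,1]]}}

```text
t: 30.08
ee_pos: [0.6249, -0.0422, 0.2033]
tool_rot: [-0.485, -0.513, -0.487, 0.514]
ft_force: [-0.2, -0.3, -4.3]
gripper_width: 0.014
```

Run:
```python
from h import *
go([.6269,-.0426,.1495],-3.2)
s=grab('side');crop(s,220,100,350,210,6,'s9')
```

```text
t30.08 ee [ 0.6249 -0.0422  0.2033] jaw-3.21 tilt [-0.002  0.001 -1.   ] F [-0.2 -0.3 -4.3] w0.0140
shift cm [5.38 0.22 0.04] n 1.2919254960271782
turn about tool x -0.006590019138926095
level turn (tool deg) [ 0.   -0.05  0.14]
```

View pics/s9.png

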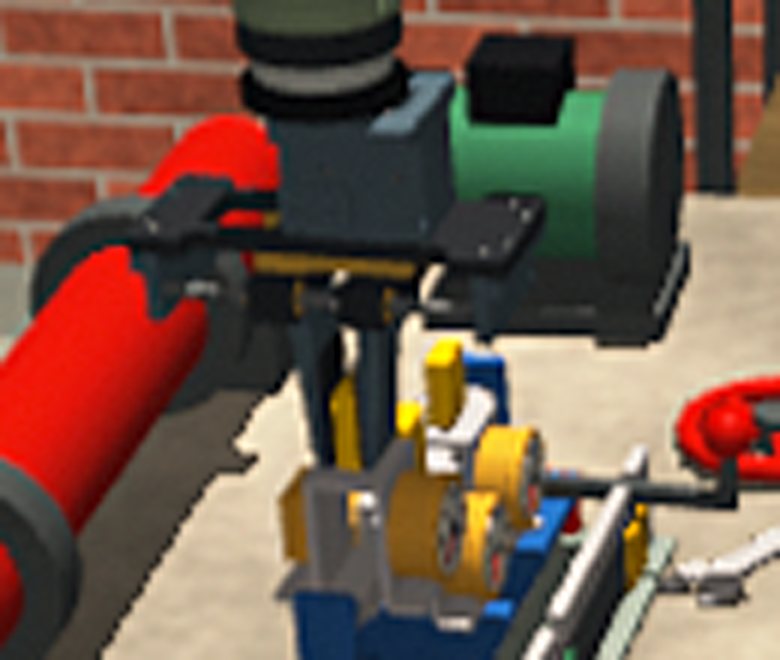

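{"name": "move_arm", "arguments": {"plan": [[0.8,0.1,0,0,0,0,1],[1.2,0,0,0,0,0,1],[1.2,-0.05,0,0,0,-0.1,1],[0.8,-0.1,0,0,0,-0.1,1],[0,0,0,0,0,0,1]]}}

```text
t: 30.55
ee_pos: [0.6268, -0.0423, 0.1674]
tool_rot: [0.487, 0.515, 0.485, -0.513]
ft_force: [0.0, 0.3, -3.9]
gripper_width: 0.0139
```

Run:
```python
from h import *
go([.6269,-.0426,.1495],-3.2)
```

```text
t30.55 ee [ 0.6268 -0.0423  0.1674] jaw-3.23 tilt [ 0.004  0.001 -1.   ] F [ 0.   0.3 -3.9] w0.0139
shift cm [1.79 0.01 0.03] n 0.4292471201539793
turn about tool x -0.028656066315832618
level turn (tool deg) [ 0.   -0.05 -0.24]
```

{"name": "move_arm", "arguments": {"plan": [[0.6,0,0,0,0,-0.2,1],[0.6,-0.1,0,0,0,-0.1,1],[0.5,0,0,0,0,0,1],[0.3,0,0,0,0,0,1],[0.3,0,0,0,0,0,1]]}}

```text
t: 30.97
ee_pos: [0.6274, -0.0419, 0.1494]
tool_rot: [0.487, 0.516, 0.485, -0.512]
ft_force: [-6.6, 2.2, 17.0]
gripper_width: 0.0139
```

Run:
```python
from h import *
go([.6269,-.0426,.1495],-3.2)
```

```text
t30.97 ee [ 0.6274 -0.0419  0.1494] jaw-3.25 tilt [ 0.005  0.001 -1.   ] F [-6.6  2.2 17. ] w0.0139
shift cm [-0.01 -0.05  0.08] n 0.022295451891079534
turn about tool x -0.04567257248893952
level turn (tool deg) [ 0.   -0.08 -0.3 ]
```

Resting on the bar. Release, lift, retreat towards the knob side.

{"name": "move_arm", "arguments": {"plan": [[0,0,0,0,0,0,0.5],[0,0,0,0,0,0,0.3],[0,0,0,0,0,0,0.2],[0,0,0,0,0,0,0.2],[0,0,0,0,0,0,0.2],[0,0,0,0,0,0,0.2],[-1.5,0,0,0,0,0,0.2],[-3,0,0,0,0,0,0.2],[-3,0,0,0,0,0,0.2],[-3,0,0,0,0,0,-1],[0,-4,0,0,0,0,-1],[0,-4,0,0,0,0,-1],[0,-4,0,0,0,0,-1],[0,-4,0,0,0,0,-1],[0,-4,0,0,0,0,-1],[0,-4,0,0,0,0,-1],[0,0,0,0,0,0,-1]]}}

```text
t: 32.38
ee_pos: [0.3829, -0.0284, 0.2557]
tool_rot: [0.489, 0.518, 0.482, -0.51]
ft_force: [-0.3, 0.5, -0.6]
gripper_width: 0.0869
```

Run:
```python
from h import *
t=grab('top','T13');s=grab('side','S13');crop(t,280,130,430,240,5,'t13');crop(s,230,140,380,260,5,'s13')
print([b for b in blobs(t,(0,190,90),(5,255,255)) if b[1][4]<100])
go([.484,-.28,.225],86.9)
```

```text
[([253.3, 159.8], [252, 152, 4, 16, 40]), ([414.1, 173.0], [413, 165, 3, 16, 42]), ([405.0, 202.9], [402, 200, 7, 7, 44])]
t32.48 ee [ 0.3895 -0.029   0.2569] jaw-3.25 tilt [ 0.023 -0.001 -1.   ] F [ 0.8 -0.9 -0.9] w0.0908
shift cm [ 3.43 10.78 24.52] n 6.476943120141292
turn about tool x 89.84616664252721
level turn (tool deg) [ 0.   -0.03 -1.34]
```

View pics/s13.png

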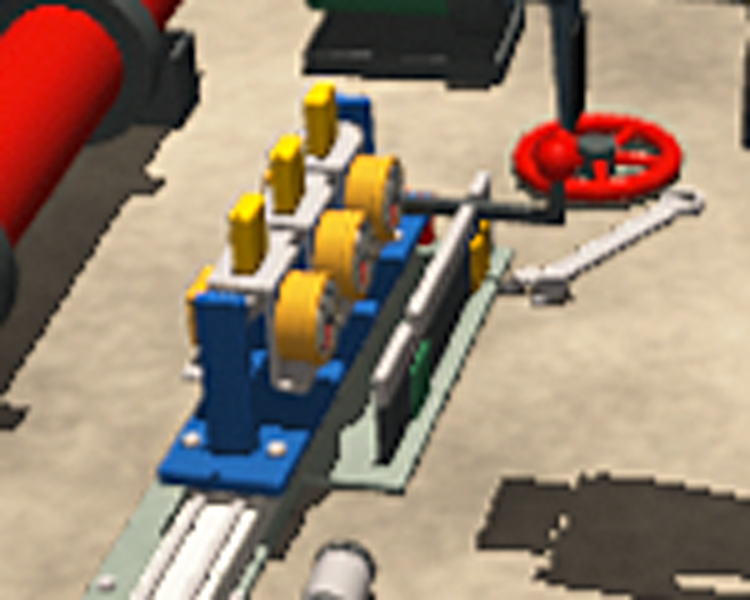

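View pics/t13.png

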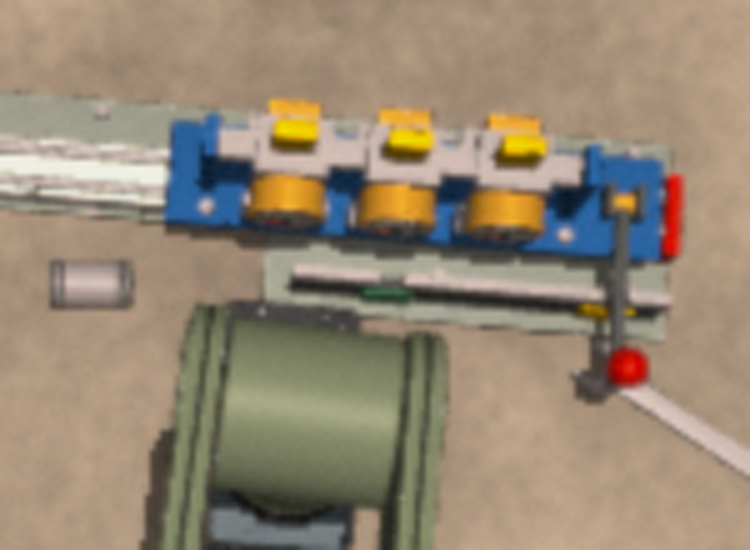

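{"name": "move_arm", "arguments": {"plan": [[0,0,0,7,0,-0.3,-1],[0,0,0,7,0,-0.3,-1],[0,0,0,7,0,0,-1],[0,0,0,7,0,0,-1],[0,0,0,7,0,0,-1],[0,0,0,7,0,0,-1],[0,0,0,7,0,0,-1],[0,0,0,7,0,0,-1],[0,0,0,7,0,0,-1],[0,0,0,7,0,0,-1],[0,0,0,7,0,0,-1],[0,0,0,7,0,0,-1],[0,0,0,5,0,0,-1],[0,0,0,0,0,0,-1]]}}

```text
t: 33.65
ee_pos: [0.4159, -0.0313, 0.2582]
tool_rot: [-0.03, 0.716, -0.029, -0.697]
ft_force: [0.1, -0.1, 0.1]
gripper_width: 0.0912
```

Run:
```python
from h import *
go([.484,-.28,.225],86.8)
```

```text
t33.65 ee [ 0.4159 -0.0313  0.2582] jaw-94.76 tilt [ 0.026  0.    -1.   ] F [ 0.1 -0.1  0.1] w0.0912
shift cm [ 3.49 24.22 -8.76] n 6.233993568235539
turn about tool x -1.5558170698436697
level turn (tool deg) [ 0.   -1.49  0.13]
```

{"name": "move_arm", "arguments": {"plan": [[0.3,3,-1.1,-0.5,-0.5,0,-1],[0.3,3,-1.1,-0.5,-0.5,0,-1],[0.3,3,-1.1,-0.5,-0.4,0,-1],[0.3,3,-1.1,0,0,0,-1],[0.3,3,-1.1,0,0,0,-1],[0.3,3,-1.1,0,0,0,-1],[0.3,3,-1.1,0,0,0,-1],[0.3,2,-0.6,0,0,0,-1],[0,0,0,0,0,0,-1]]}}

```text
t: 34.4
ee_pos: [0.5028, -0.2794, 0.2304]
tool_rot: [-0.01, 0.71, -0.009, -0.704]
ft_force: [-0.3, -0.4, -0.6]
gripper_width: 0.0911
```

Run:
```python
from h import *
go([.484,-.28,.095],86.8)
```

```text
t34.40 ee [ 0.5028 -0.2794  0.2304] jaw-91.48 tilt [ 0.008  0.002 -1.   ] F [-0.3 -0.4 -0.6] w0.0911
shift cm [13.53  0.14  1.98] n 3.2791953262356426
turn about tool x 1.7176876064692124
level turn (tool deg) [ 0.   -0.44  0.11]
```

{"name": "move_arm", "arguments": {"plan": [[1,0,1,0.9,-0.3,0,-1],[2,0,0.8,0.8,-0.1,0,-1],[3,0,0.2,0,0,0,-1],[3,0,0,0,0,0,-1],[2.5,0,0,0,0,0,-1],[0,0,0,0,0,0,-1]]}}

```text
t: 34.9
ee_pos: [0.489, -0.2809, 0.111]
tool_rot: [-0.017, 0.709, -0.016, -0.705]
ft_force: [-0.9, 0.6, -1.2]
gripper_width: 0.0912
```

Run:
```python
from h import *
go([.484,-.28,.085],86.8)
```

```text
t34.90 ee [ 0.489  -0.2809  0.111 ] jaw-92.70 tilt [ 0.007  0.001 -1.   ] F [-0.9  0.6 -1.2] w0.0912
shift cm [ 2.59 -0.07  0.52] n 0.6348186549280269
turn about tool x 0.5009582214307784
level turn (tool deg) [ 0.   -0.37  0.07]
```

{"name": "move_arm", "arguments": {"plan": [[1.2,-0.05,0.3,0.4,-0.3,0,-0.5],[1.1,0,0.2,0,0,0,0],[0.3,0,0.1,0,0,0,0.3],[0,0,0,0,0,0,0.5],[0,0,0,0,0,0,0.7],[0,0,0,0,0,0,1],[0,0,0,0,0,0,1],[0,0,0,0,0,0,1],[0,0,0,0,0,0,1],[0,0,0,0,0,0,1]], "force": 20}}

```text
t: 35.73
ee_pos: [0.489, -0.2808, 0.09]
tool_rot: [-0.016, 0.711, -0.019, -0.703]
ft_force: [-0.2, -0.2, -1.4]
gripper_width: 0.0283
```

Run:
```python
from h import *
go([.502,-.281,.121],86.8)
s=grab('side');crop(s,270,110,400,220,6,'s14')
```

```text
t35.73 ee [ 0.489  -0.2808  0.09  ] jaw-92.83 tilt [ 0.011 -0.004 -1.   ] F [-0.2 -0.2 -1.4] w0.0283
shift cm [-3.09 -0.03 -1.33] n 0.8065284861224188
turn about tool x 0.37130123819747496
level turn (tool deg) [ 0.   -0.66 -0.17]
```

View pics/s14.png

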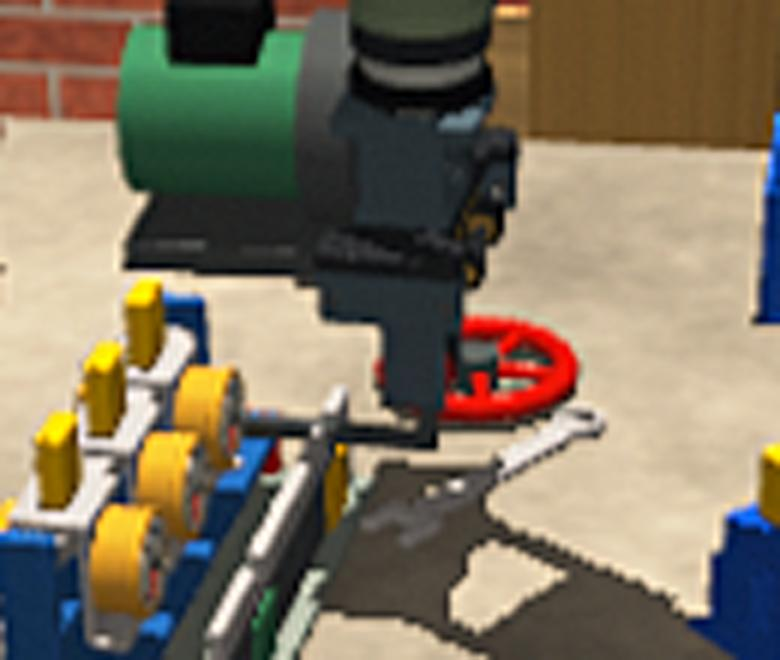

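{"name": "move_arm", "arguments": {"plan": [[-0.5,0,-0.15,0,0,0,1],[-0.5,0,-0.15,0,0,0,1],[-0.5,0,-0.2,0,0,0,1],[-0.5,0,-0.2,0,0,0,1],[-0.5,0,-0.25,0,0,0,1],[-0.5,0,-0.25,0,0,0,1],[-0.4,0,-0.3,0,0,0,1],[0,0,0,0,0,0,1]], "force": 25}}

```text
t: 36.45
ee_pos: [0.5074, -0.2819, 0.1273]
tool_rot: [-0.016, 0.712, -0.019, -0.701]
ft_force: [1.6, 0.1, -3.7]
gripper_width: 0.0288
```

Run:
```python
from h import *
go([.502,-.281,.126],86.8)
s=grab('side');crop(s,270,110,400,220,6,'s14')
```

```text
t36.45 ee [ 0.5074 -0.2819  0.1273] jaw-92.83 tilt [ 0.016 -0.005 -1.   ] F [ 1.6  0.1 -3.7] w0.0288
shift cm [ 0.13 -0.06  0.55] n 0.13559771214985164
turn about tool x 0.3681269341677762
level turn (tool deg) [ 0.   -0.9  -0.22]
```

View pics/s14.png

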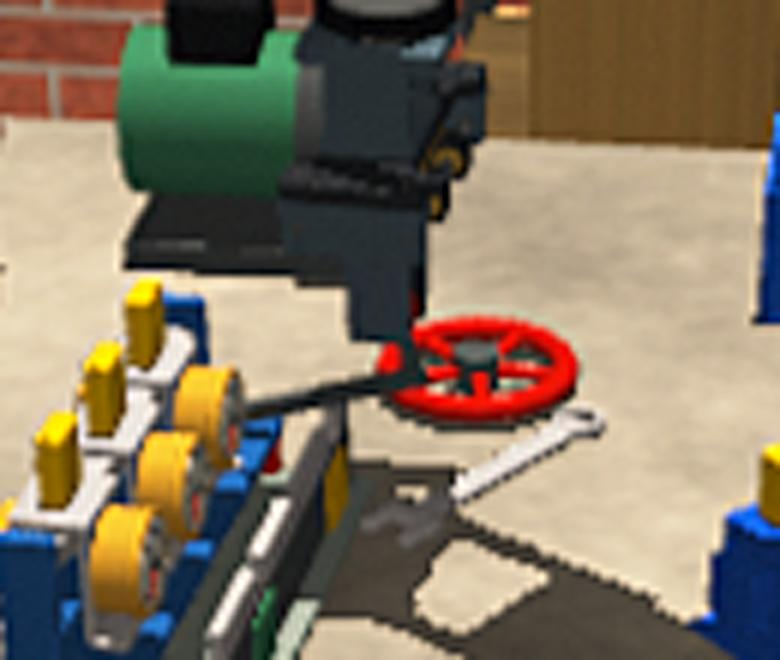

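{"name": "move_arm", "arguments": {"plan": [[0,-0.3,0,0,-0.3,0,1],[0,-0.5,0,0,-0.2,0,1],[0,-0.7,0,0,0,0,1],[0,-0.8,0,0,0,0,1],[0,-0.8,0,0,0,0,1],[0,-0.8,0,0,0,0,1],[0,-0.8,0,0,0,0,1],[0,-0.6,0,0,0,0,1],[0,-0.4,0,0,0,0,1],[0,-0.2,0,0,0,0,1]]}}

```text
t: 37.33
ee_pos: [0.5097, -0.2182, 0.1256]
tool_rot: [-0.014, 0.709, -0.02, -0.705]
ft_force: [2.4, -2.8, -3.3]
gripper_width: 0.0281
```

Run:
```python
from h import *
go([.5164,-.1222,.127],86.8)
s=grab('side');crop(s,230,110,360,220,6,'s14')
```

```text
t37.33 ee [ 0.5097 -0.2182  0.1256] jaw-92.78 tilt [ 0.005 -0.008 -1.   ] F [ 2.4 -2.8 -3.3] w0.0281
shift cm [-0.21 -9.62 -0.2 ] n 2.308497409955347
turn about tool x 0.41656408535027367
level turn (tool deg) [ 0.   -0.33 -0.43]
```

View pics/s14.png

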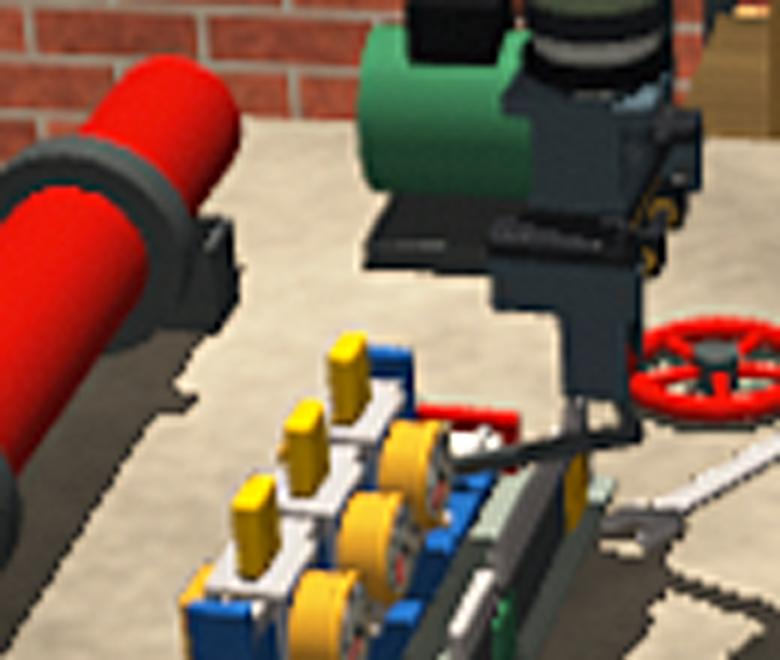

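{"name": "move_arm", "arguments": {"plan": [[-0.05,-0.4,-0.03,0,-0.1,-0.1,1],[-0.05,-0.7,-0.03,0,-0.1,-0.1,1],[-0.05,-0.8,-0.03,0.1,-0.1,-0.1,1],[-0.05,-0.8,-0.03,0.1,0,-0.1,1],[0,-0.8,-0.03,0.1,0,0,1],[0,-0.8,0,0,0,0,1],[0,-0.8,0,0,0,0,1],[0,-0.8,0,0,0,0,1],[0,-0.8,0,0,0,0,1],[0,-0.6,0,0,0,0,1],[0,-0.4,0,0,0,0,1],[0,-0.3,0,0,0,0,1]]}}

```text
t: 38.38
ee_pos: [0.516, -0.1312, 0.1276]
tool_rot: [-0.018, 0.707, -0.02, -0.707]
ft_force: [3.0, -1.9, -4.3]
gripper_width: 0.0282
```

Run:
```python
from h import *
go([.5164,-.1222,.127],86.8)
s=grab('side');crop(s,230,130,360,240,6,'s14')
```

```text
t38.38 ee [ 0.516  -0.1312  0.1276] jaw-93.03 tilt [ 0.    -0.003 -1.   ] F [ 3.  -1.9 -4.3] w0.0282
shift cm [ 0.06 -0.91  0.01] n 0.2175514298589992
turn about tool x 0.17465998738680355
level turn (tool deg) [ 0.   -0.04 -0.15]
```

View pics/s14.png

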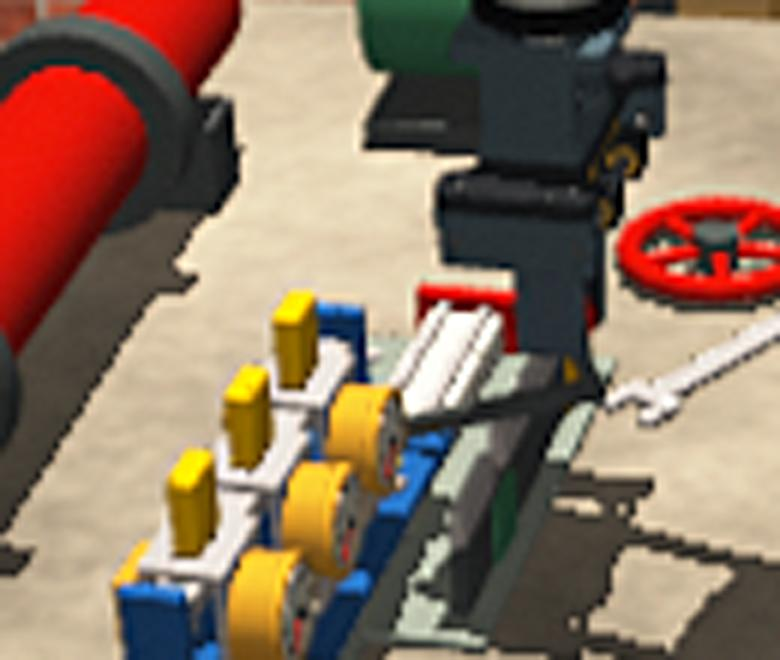

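{"name": "move_arm", "arguments": {"plan": [[0,-0.3,0,0,0,0,1],[0,-0.4,0,0,0,0,1],[0,-0.3,0,0,0,0,1],[0,-0.15,0,0,0,0,1],[0,0,0,0,0,0,1]]}}

```text
t: 38.85
ee_pos: [0.5167, -0.1184, 0.1275]
tool_rot: [-0.018, 0.707, -0.02, -0.707]
ft_force: [3.4, -3.0, -3.1]
gripper_width: 0.0289
```

Run:
```python
from h import *
go([.5164,-.1219,.127],86.8)
```

```text
t38.85 ee [ 0.5167 -0.1184  0.1275] jaw-93.06 tilt [ 0.    -0.002 -1.   ] F [ 3.4 -3.  -3.1] w0.0289
shift cm [0.05 0.35 0.01] n 0.08561787424080866
turn about tool x 0.14223071832702772
level turn (tool deg) [ 0.   -0.03 -0.11]
```

{"name": "move_arm", "arguments": {"plan": [[0,0.2,0,0,0,0,1],[0,0.2,0,0,0,0,1],[0,0,0,0,0,0,1]]}}

```text
t: 39.1
ee_pos: [0.5164, -0.1208, 0.1273]
tool_rot: [0.02, -0.707, 0.019, 0.707]
ft_force: [3.1, -1.1, -3.8]
gripper_width: 0.0286
```

Run:
```python
from h import *
go([.5164,-.1219,.127],86.8)
```

```text
t39.10 ee [ 0.5164 -0.1208  0.1273] jaw-93.11 tilt [ 0.     0.002 -1.   ] F [ 3.1 -1.1 -3.8] w0.0286
shift cm [ 0.03  0.11 -0.01] n 0.02620660624074364
turn about tool x 0.09047738698438934
level turn (tool deg) [0.   0.01 0.1 ]
```

{"name": "move_arm", "arguments": {"plan": [[0.5,0.05,0.28,0,0,0,1],[0.5,0.05,0.25,0,0,0,1],[0.5,0,0.22,0,0,0,1],[0.5,0,0.2,0,0,0,1],[0.4,0,0.15,0,0,0,1]]}}

```text
t: 39.52
ee_pos: [0.5019, -0.1208, 0.1021]
tool_rot: [0.021, -0.705, 0.018, 0.708]
ft_force: [1.6, 1.2, -0.5]
gripper_width: 0.0288
```

Run:
```python
from h import *
go([.4980,-.1219,.090],86.8)
s=grab('side');crop(s,230,130,360,240,6,'s14')
```

```text
t39.52 ee [ 0.5019 -0.1208  0.1021] jaw-93.19 tilt [-0.004  0.004 -1.   ] F [ 1.6  1.2 -0.5] w0.0288
shift cm [1.21 0.14 0.38] n 0.3066993759731129
turn about tool x 0.009350102753160172
level turn (tool deg) [0.   0.24 0.19]
```

View pics/s14.png

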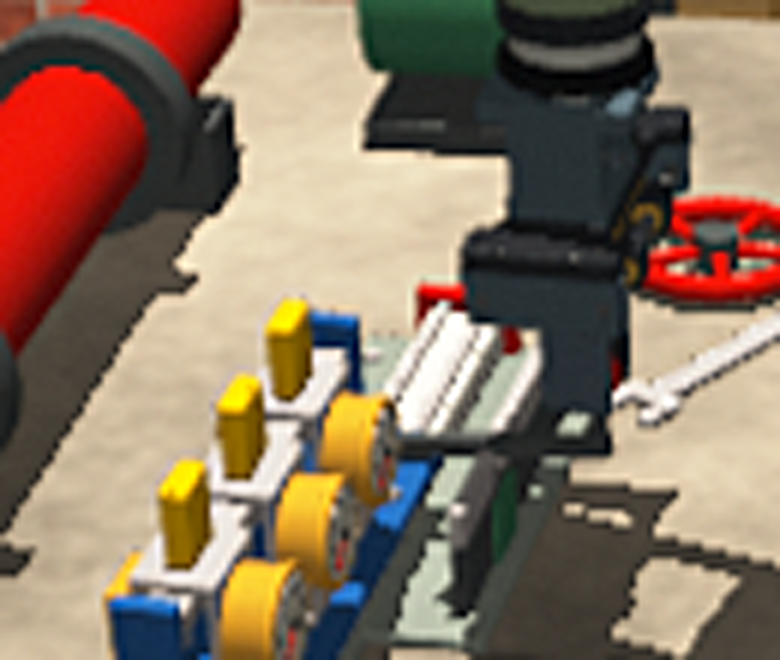

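{"name": "move_arm", "arguments": {"plan": [[0.5,0.05,0.15,0,0.1,0.1,1],[0.5,0.05,0.12,0,0.1,0,1],[0.3,0,0.05,0,0,0,1],[0,0,0,0,0,0,0.6],[0,0,0,0,0,0,0.2],[0,0,0,0,0,0,0],[0,0,0,0,0,0,-0.2],[0,0,0,0,0,0,-0.4],[0,0,0,0,0,0,-0.6]]}}

```text
t: 40.32
ee_pos: [0.4977, -0.1223, 0.0894]
tool_rot: [-0.02, 0.707, -0.02, -0.707]
ft_force: [0.3, 0.3, -0.7]
gripper_width: 0.0588
```

{"name": "move_arm", "arguments": {"plan": [[-2,0,0,0,0,0,-0.6],[-4,0,0,0,0,0,-1],[-4,0,0,0,0,0,-1],[-4,0,0,0,0,0,-1],[0,2,3,0,0,0,-1],[0,4,3,0,0,0,-1],[0,4,3,0,0,0,-1],[0,4,3,0,0,0,-1],[0,4,3,0,0,0,-1],[0,4,3,0,0,0,-1],[0,0,0,0,0,0,-1]]}}

```text
t: 41.23
ee_pos: [0.3278, -0.3089, 0.235]
tool_rot: [-0.014, 0.707, -0.019, -0.706]
ft_force: [0.7, 0.1, 0.3]
gripper_width: 0.0914
```

Run:
```python
from h import *
go([.4980,-.1219,.090],86.8)
t=grab('top','T15');s=grab('side','S15');crop(t,250,130,400,240,5,'t15');crop(s,220,140,370,270,5,'s15')
```

```text
t41.23 ee [ 0.3278 -0.3089  0.235 ] jaw-92.74 tilt [ 0.001 -0.007 -1.   ] F [0.7 0.1 0.3] w0.0914
shift cm [ 14.38 -19.59 -16.09] n 6.990202444392067
turn about tool x 0.45922451664807795
level turn (tool deg) [ 0.   -0.08 -0.39]
```

View pics/s15.png

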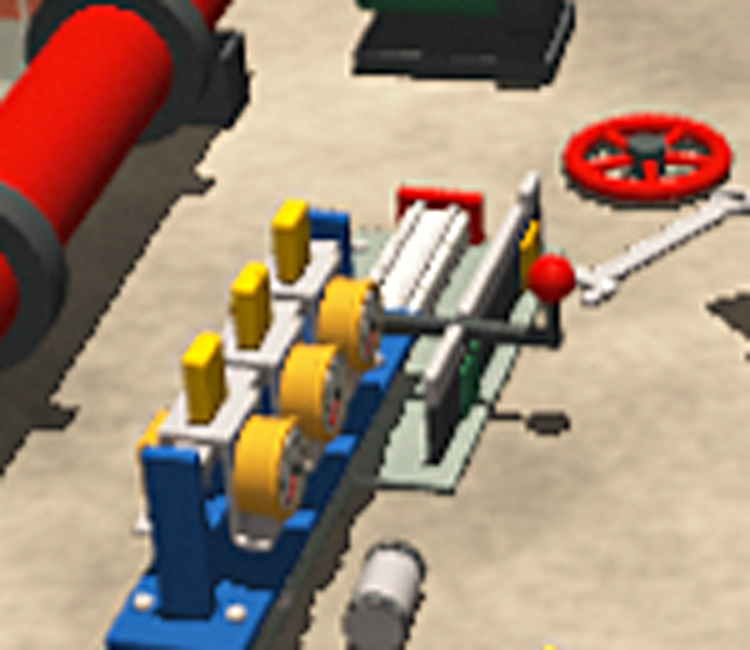

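View pics/t15.png

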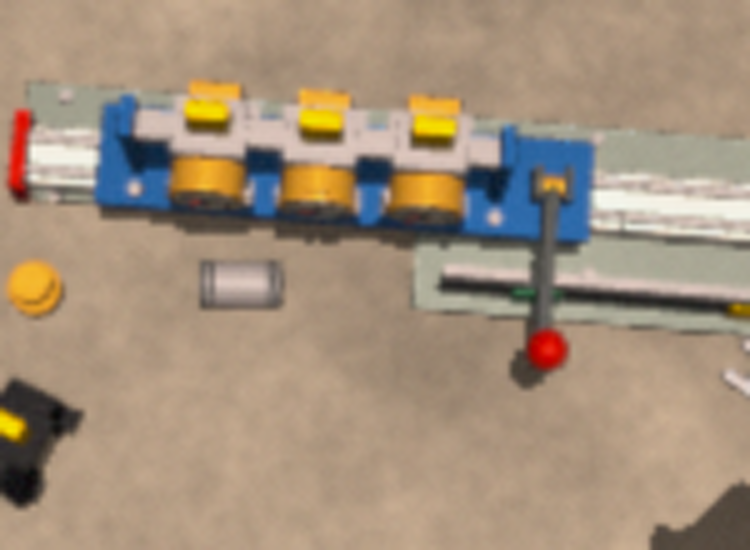

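Run:
```python
from h import *
a=tri((250+547/5,130+349/5),(220+551/5,140+277/5));print("knob",a)
b=tri((405.6,203.4),(341.5,170.8))[0];print("moved",np.linalg.norm((a[0]-b)[:2]))
```

```text
knob (array([ 0.4939, -0.1203,  0.1013]), [0.1, 0.1])
moved 0.1598938815610159
```

```bash
python3 -c "
from rig import ctrl
print(ctrl.finish_job(), ctrl.get_state()['t'])"
```

```text
the job is handed in; nothing more can be done
the job is handed in; nothing more can be done
```

The job is done and handed in, at about 41 s of the 208 s limit:
- **Return:** I pushed the empty carrier back to the yellow station. The latch stuck up at first, because pushing against the end stop held it. It dropped home once I eased off.
- **Hanging:** I hung the three white and brass gauges over the bar, each with a leg on either side. I did not touch the black, orange and blue look-alikes or the other parts.
- **Transfer:** I lifted the latch by the knob, slid the carrier to the green station and lowered the latch into the notch there. I overshot by about 3.5 mm and corrected before lowering.

**Last checks:** The knob sat at a height of 101 mm (102 mm when fully down). It had moved 159.9 mm along the rail from the loading station, against a nominal 160 mm. In both camera views all three gauges hang properly, and the gripper is clear. No check failed or disagreed, but the hand-in gives no verdict.

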